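Lock the vent port's jam nut on a grow-tub lid

ROBOT

A 6-joint arm with a two-finger parallel gripper is mounted at the origin on the work surface. World frame = base frame: x ahead of the robot, y to its left, z up, the work surface at z = 0. Lengths are in m, angles in degrees, forces in N, time in s.
With the tool pointing down it reaches from about 0.35 to 0.875 m from the base axis. Payload 4.2 kg.
Tool frame: the origin (TCP) lies between the finger pads; the fingertips stand 14 mm ahead of it and the grasp point (between the pads) lies 5 mm behind it (r.tcp_to_tips is the distance from the TCP to the fingertips, in m); y points along the fingers, x is the direction in which the jaws open and shut, and the axes are right-handed (so a half turn about y gives the same grasp; the last joint's range is limited). The gripper opens to 87 mm and grips with 3 to 60 N. Pads are 19 mm wide; open, the fingers measure 117 mm over their backs; the gripper's body (75 mm by 190 mm) begins 51 mm behind the grasp point.
Start: joints at [81.853, 22.042, 0.453, 0, -68.411, -14.817], TCP at [0.244, 0.575, 0.202] pointing down, gripper open.
Joint ranges: [-179.83, 179.83], [-69.29, 118.12], [-61.27, 80.66], [-181.25, 117.63], [-171.15, -9.14], [-177.46, 177.46]. Speed limits (degrees/s): [159.86, 159.86, 180, 180, 180, 180].

INTERFACE

Orientations are given as a 3x3 rotation matrix whose columns are the frame's x, y, z axes.
In Python, from station import sense, optics, ticket, r gives the robot as it stands.
- The arm moves only by the tool carry_out, never from a script. Its argument "steps" is a list that holds one entry, the list of rows, each a list of 6 numbers: the shift along the world's x, y, z in cm, then the turn, a rotation vector about the world's x, y, z in rad. A call has 1 to 20 rows; each row is the pose to reach, as a shift and turn from the pose commanded when the call began; what a row does not reach only later rows make up. A row lasts 1/8 s, in which the tool goes at most 62.5 mm and 10.7 degrees, less where a joint would pass 70% of its speed; a pose out of reach is approached as far as the arm can. A call with a gripper value outside its range is refused whole. "fingers" is the closure in counts, from 0 (fully open) to 255 (shut), set as the call begins (left out, the last holds). The fingers move at their own pace and stop on an object; the grip force is fixed at half the most. Time passes only in rows, so rows that repeat a pose let the fingers close. It gives the time, the measured TCP pose, the force and the opening at its end, in the units of the state.
- sense(): the state, without advancing time (a new reading comes with each control period).
- optics.capture(name): name is "scene" or "top"; returns a dict with "image" (384x512x3 uint8, red, green, blue), "fov_y" (degrees; the focal length in pixels is half the picture's height over the tangent of half this angle, whatever the lens; pixels are square), "cx", "cy" (the principal point, pixels), "rvec" (rotation vector, rad) and "tvec" (3), from world to camera coordinates, as OpenCV has them. Camera axes: x right, y down, z forward; pixel columns grow to the right and rows downward; lengths in m; the calibration is good to about 2 mm. A picture is of the moment at which its call begins. There is no depth.
- ticket.finish_job(): hands the job in, once; it reports no verdict.
The state is a dict: "time_s": time; "joints": joint angles; "joint_velocities": joint speeds; "effort": joint torques, N m; "tcp_pos": TCP position; "ee_rot": TCP orientation; "wrist_force": force on the tool from outside, world axes, zero at the start; "moment": the same for the moment, N m; "gripper_width": opening from 0.0 (shut) to 1.0 (fully open).
Only numpy, scipy, OpenCV 4.12 (cv2) and the standard library are available. Lean on these libraries where they do the work, as an engineer would, in place of code of your own. Each camera call takes 0.05 s, during which the arm holds its last target.

TASK

Lock the vent port on the tub lid: slide the blue-handled open spanner fully onto the silver lower nut, flat on the lid with its handle beside the steel stop pin, and let go of it so that the pin holds it. Then swing the crank clockwise to tighten the orange jam nut down until it turns firm (past the light drag of the washer), without forcing it against its hard end, and keep that firm pull for a moment. The lower nut must not turn along, beyond the spanner's little play; leave the spanner on the nut, the jam nut tight, let go of everything, and leave the other things on the bench where they are.

Things in the scene. Friction and masses are not known exactly. Their poses are not given: they have to be found in the camera images.
- jig: fixed white tub lid on a black cradle; origin on the bench under the port's axis, z up. Lid top flat, 36 mm above bench, spans x -110 to 140, y -110 to 110 mm. 10 mm rims at y = +-106 (x -30 to 140) and x = 136; green latch at +x. The -x edge is open: the spanner slides on from there, moving along +x, handle ending along -x. The orange neck with both nuts stands at x = y = 0
- stop: fixed upright steel pin, diameter 10, 34 mm tall, on the lid; origin at its foot, at x -100, y +20 mm in the jig's frame. The seated spanner's handle passes on the pin's -y side with a 4 mm gap; tightening drags the handle against the pin
- lower_nut (a joint): turn of the silver lower nut from its set position, rad, clockwise from above positive; starts at 0. It is stiff by itself (0.16 N m), yet is dragged along by the jam nut unless held by the spanner, whose play lets it turn about 0.2 rad before the pin takes the load; more than 0.35 rad spoils its setting
- nut_center (a point): on the axis of the silver hexagonal lower nut, 6 mm above the lid's top (mid-height of a seated spanner head). Nut 40 mm across flats, 46 mm across corners, 18 mm tall, sitting on the lid; at the start two flats are parallel to the jig's x. Axes as the jig's at the start, turning with the nut
- jam (a joint): free run-down of the orange jam nut, rad, clockwise from above: starts at 0 to 0.3, stays at 0.6 once down on its washers, and shows nothing of the tightening after that: the crank drags at 0.28 N m (3.3 N at the knob) for an unknown 0.2 to 1.0 rad, then is firm at 0.75 N m (8.8 N at the knob) for 0.1 rad, then meets a hard end. Stays where left; turning back loosens
- knob_center (a point): centre of the upright round black knob on the end of the crank fitted to the jam nut; the knob spins freely on its pin. Knob 20 mm diameter, 36 mm tall, centre 62 mm above the lid's top, 85 mm from the port's axis, on a flat steel arm 9 mm thick. Site x points away from the port's axis along the arm. Clockwise from above tightens
- spanner_grip (a point): grasp point on the blue handle of the loose spanner (0.14 to 0.26 kg, lying flat), half-way up, 12 mm above its underside, 140 mm behind the jaw's centre. Handle 22 mm wide (y), 24 mm tall, from 45 mm behind to 100 mm ahead of this point; underside level with the head's. Site x points to the jaw's open end, z up
- spanner_jaw (a point): centre of the steel open jaw, at mid-height of the 12 mm thick head; axes as spanner_grip. Jaw 42.6 mm wide between parallel flats, open to +x, flared tips end 24 mm ahead (53 mm mouth); its closed back is 25 mm behind, the head ends 35 mm behind and is 62 mm wide (68 mm at the tips)
- mister: bystander: white bottle, 60 mm diameter, 120 mm tall, origin under its centre
- spare_port: bystander: orange port fitting, flange 60 mm diameter, 34 mm tall, origin under its centre
- filter_jar: bystander: low jar with green cap, 68 mm diameter, 80 mm tall, origin under its centre
Mind the look-alikes: they are no part of the job. There is more than one size of the part that bears spanner_grip; the job needs the largest.

How it is judged:
By the outcome, as a careful person would: the job done as asked, in the order asked, and still so for the second after the job is handed in, with the robot touching nothing.
It also fails if it takes over 69 s, if anything falls off the work surface, if the arm or the gripper's body presses on something with over 40 N, if the wrist force passes 120 N, or if a joint passes its speed limit or range.

## Working session

There is one attempt and no reset: what is moved stays moved. The work goes in short steps, Python scripts to look and compute and a tool call to move; the robot and the scene stay as the last step left them, time stands still between calls to the robot, and variables do not carry over. Pictures are saved under pics/ and viewed, and the job is handed in when it is done.

Besides the shell and the picture viewer there is one more tool, called after "Call:" as name(argument=value, ...), one argument or row to a line, values as JSON. carry_out: Moves the arm, as the interface text tells. Its arguments: {"type":"object","properties":{"steps":{"type":"array","items":{"type":"array","items":{"type":"array","items":{"type":"number"}}}},"fingers":{"type":"number"}},"required":["steps"]}

```bash
mkdir -p pics; ls; cat > h.py <<'E'
import numpy as np, cv2
from station import sense, optics, ticket, r
def cap(n):
    c=optics.capture(n); im=c['image']; H=im.shape[0]
    f=H/2/np.tan(np.radians(c['fov_y'])/2)
    K=np.array([[f,0,c['cx']],[0,f,c['cy']],[0,0,1.]])
    R=cv2.Rodrigues(np.array(c['rvec'],float))[0]; t=np.array(c['tvec'],float)
    return im,K,R,t
def save(im,fn,box=None,s=1):
    if box: im=im[box[1]:box[3],box[0]:box[2]]
    if s!=1: im=cv2.resize(im,None,fx=s,fy=s,interpolation=cv2.INTER_CUBIC)
    cv2.imwrite('pics/'+fn,im[:,:,::-1])
def onz(px,z,K,R,t):
    d=R.T@np.linalg.inv(K)@np.array([px[0],px[1],1.]); o=-R.T@t
    return o+d*(z-o[2])/d[2]
def proj(P,K,R,t):
    p=K@(R@np.asarray(P,float)+t); return p[:2]/p[2]
E
python3 - <<'E'
from h import *
for n in ('scene','top'):
    im,K,R,t=cap(n); save(im,n+'0.png',s=1.5); print(n,K[0,0],-R.T@t); np.savez(n+'0.npz',im=im,K=K,R=R,t=t)
print(sense())
E
```

```text
pics
scene 384.5384038114206 [1.19655816 0.81584048 0.81557436]
top 406.78628849908273 [0.35531876 0.0665576  1.26679251]
{'time_s': 0.1, 'joints': array([ 8.18542191e+01,  2.20845918e+01,  3.89813612e-01, -2.36342441e-02,
       -6.84132230e+01, -1.48167160e+01]), 'joint_velocities': array([-0.01864082, -0.15931716,  0.12936883, -0.03024708,  0.03237698,
       -0.11201431]), 'effort': array([-1.09352230e-03, -3.91692567e+01,  1.87934089e+01,  4.23193529e+00,
        1.34457907e-02, -7.27017687e-05]), 'tcp_pos': array([0.24359861, 0.57495386, 0.20060705]), 'ee_rot': array([[-3.90267969e-01, -6.46776018e-04,  9.20701088e-01],
       [-9.20699313e-01, -1.81158126e-03, -3.90268489e-01],
       [ 1.92034114e-03, -9.99998150e-01,  1.11515906e-04]]), 'wrist_force': array([ 0.0350434 , -0.13912128, -0.32989422]), 'moment': array([-0.02912038,  0.01855386, -0.00732005]), 'gripper_width': 1.001097504548072}
```

View pics/scene0.png

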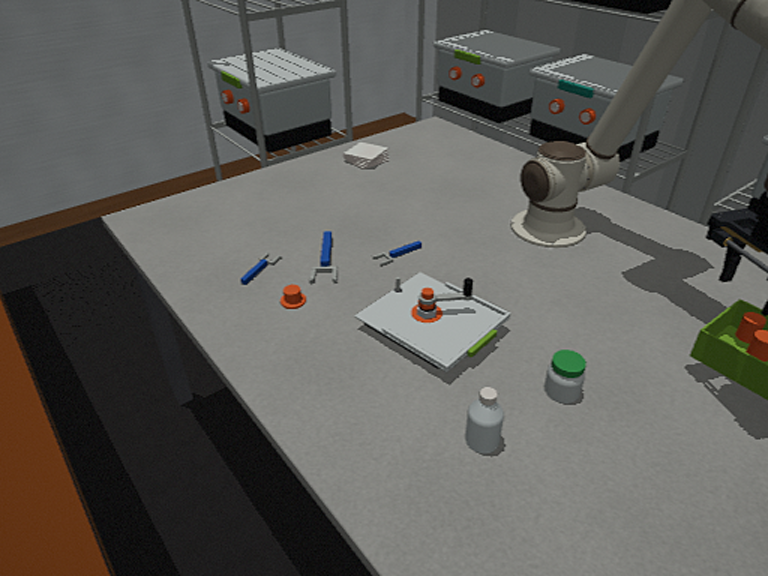

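View pics/top0.png

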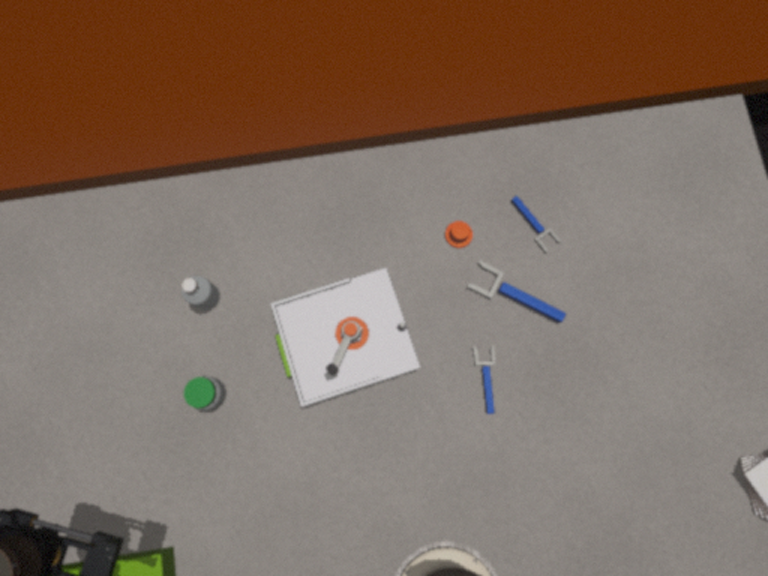

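Spanner candidates in the 1.5x top picture: A, upper right (530,216), small. B, middle (520,296), largest. C, lower (487,380), small. B is my choice. Orange look-alike: the spare port at (459,235), while the true port is on the lid at (351,332). Close crops next.

```bash
python3 - <<'E'
from h import *
d=np.load('top0.npz'); 
save(d['im'],'c1.png',(300,120,400,290),5 if 0 else 3.5)
save(d['im'],'c2.png',(170,170,290,280),6)
K,R,t=d['K'],d['R'],d['t']
for p in [(530,216),(520,296),(487,380),(459,235),(351,332),(200,292),(200,393)]: print(p,onz(np.array(p)/1.5,0.0,K,R,t).round(3))
E
```

```text
(530, 216) [ 0.734 -0.315  0.   ]
(520, 296) [ 0.564 -0.258  0.   ]
(487, 380) [ 0.401 -0.156  0.   ]
(459, 235) [ 0.716 -0.155  0.   ]
(351, 332) [0.542 0.106 0.   ]
(200, 292) [0.676 0.411 0.   ]
(200, 393) [0.465 0.431 0.   ]
```

View pics/c1.png

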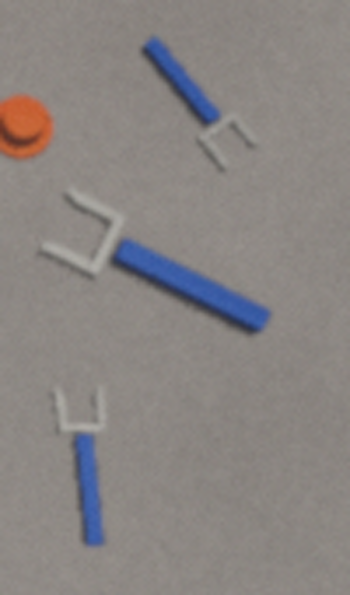

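View pics/c2.png

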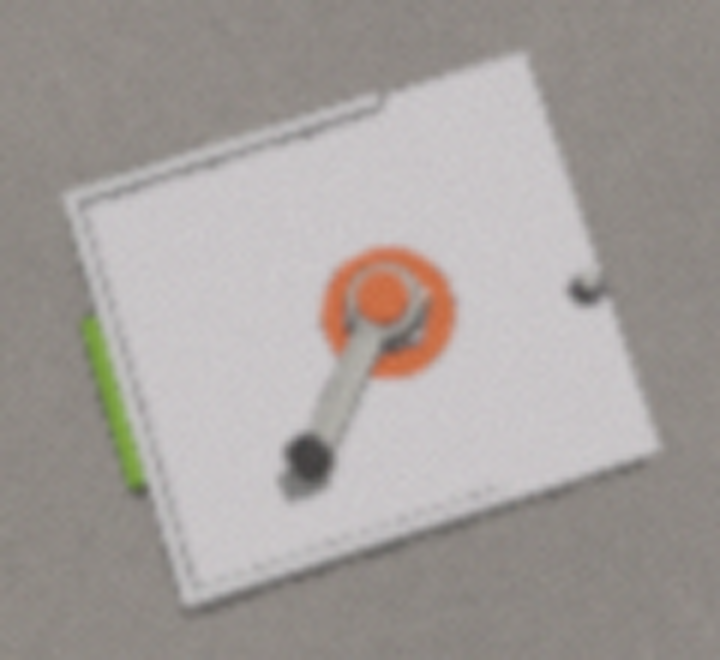

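Close crop confirms: B (crop c1, handle (120,250)→(265,322), wide jaw at about (85,235)) is clearly the largest of the three. Now I'll fit the poses.

```bash
cat > fit.py <<'E'
from h import *
from scipy.optimize import least_squares
def T(p,P):
    c,s=np.cos(p[2]),np.sin(p[2]); P=np.asarray(P,float)
    return np.c_[p[0]+c*P[:,0]-s*P[:,1],p[1]+s*P[:,0]+c*P[:,1],P[:,2]]
def fitpts(P,px,p0,cam,**k):
    K,R,t=cam
    f=lambda p:(np.array([proj(q,K,R,t) for q in T(p,P)])-px).ravel()
    s=least_squares(f,p0,**k); return s.x,s.fun.reshape(-1,2)
def box(x0,x1,y0,y1,z0,z1): return [(x,y,z) for x in(x0,x1) for y in(y0,y1) for z in(z0,z1)]
def fitbox(P,mask,p0,cam,S=6):
    # match centroid+second moments of projected hull
    K,R,t=cam
    def mom(img):
        m=cv2.moments(img,True); 
        return np.array([m['m10']/m['m00'],m['m01']/m['m00']]),0.5*np.arctan2(2*m['mu11'],m['mu20']-m['mu02']),m['m00']
    b=cv2.resize(mask.astype(np.uint8)*255,None,fx=S,fy=S,interpolation=cv2.INTER_LINEAR)>127
    def mm(p):
        pts=np.array([proj(q,K,R,t) for q in T(p,P)]); h=cv2.convexHull(((pts+.5)*S-.5).astype(np.float32))
        im=np.zeros(b.shape,np.uint8); cv2.fillConvexPoly(im,(h*16).round().astype(np.int32),255,shift=4); return mom(im)
    c,a,A=mom(b.astype(np.uint8))
    def f(p):
        c2,a2,A2=mm(p); da=(a2-a+np.pi/2)%np.pi-np.pi/2
        return np.r_[c2-c,da*100]
    s=least_squares(f,p0,diff_step=1e-3); return s.x,s.fun,A/S/S,mm(s.x)[2]/S/S
E
python3 - <<'E'
from fit import *
d=np.load('top0.npz'); cam=(d['K'],d['R'],d['t']); im=d['im']
px=np.array([(525,55),(660,452),(65,195),(190,603)])/6+170-0.4
P=np.array([(-.11,-.11,.036),(-.11,.11,.036),(.14,-.11,.046),(.14,.11,.046)])
p,res=fitpts(P,px,[.54,.1,1.8],cam); print('jig',p,np.degrees(p[2]),res.round(2).tolist())
hsv=cv2.cvtColor(im,cv2.COLOR_RGB2HSV)
m=(cv2.inRange(hsv,(100,120,40),(130,255,255))>0); 
n,l,st,ce=cv2.connectedComponentsWithStats(m.astype(np.uint8)); print(st[:, :].tolist(),ce.round(1).tolist())
k=np.argmax(st[1:,4])+1
q,f,A,A2=fitbox(box(-.045,.1,-.011,.011,0,.024),l==k,[.55,-.28,1.1],cam); print('span',q,np.degrees(q[2]),f,A,A2)
print('pin foot',T(p,[(-.1,.02,.036)]),'px of pin',[proj(x,*cam)*1 for x in T(p,[(-.1,.02,.07),(-.1,.02,.036),(0,0,.036)])])
o=cv2.resize(im,None,fx=4,fy=4,interpolation=cv2.INTER_CUBIC)
def dr(P,pp,col,close=True):
    a=np.array([(proj(x,*cam)+.5)*4-.5 for x in T(pp,P)]).round().astype(int); cv2.polylines(o,[a],close,col,1)
Z=.036
dr([(-.11,-.11,Z),(-.11,.11,Z),(.14,.11,Z),(.14,-.11,Z)],p,(255,0,0))
dr([(.023*np.cos(a),.023*np.sin(a),Z+.018) for a in np.arange(6)*np.pi/3],p,(0,255,0))
dr([(-.1+.005*np.cos(a),.02+.005*np.sin(a),.07) for a in np.arange(12)*np.pi/6],p,(0,255,0))
Z=.012
dr([(.164,.0265,Z),(.115,.0213,Z),(.115,-.0213,Z),(.164,-.0265,Z),(.164,-.034,Z),(.105,-.031,Z),(.105,.031,Z),(.164,.034,Z)],q,(255,0,0))
Z=.024
dr([(-.045,-.011,Z),(.1,-.011,Z),(.1,.011,Z),(-.045,.011,Z)],q,(255,255,0))
cv2.imwrite('pics/o1.png',o[160*4:290*4,170*4:390*4][:,:800,::-1]); 
E
```

```text
jig [0.53504302 0.10347089 1.7335704 ] 99.32626735702448 [[0.5, -1.04], [0.83, 0.14], [-0.49, -0.43], [-0.81, 1.15]]
[[0, 0, 512, 384, 196069], [342, 132, 20, 23, 117], [333, 189, 43, 25, 300], [322, 245, 7, 30, 122]] [[255.2, 191.5], [351.5, 142.7], [354.3, 201.1], [325.1, 259.5]]
span [ 0.53002719 -0.29721233  0.92679735] 53.10157687138847 [ 0.00948825  0.01943138 -0.05859559] 299.6666666666667 434.4166666666667
pin foot [[0.53151301 0.00155161 0.036     ]] px of pin [array([268.12960399, 216.27470386]), array([267.79438436, 217.96960952]), array([234.60421713, 221.91118725])]
```

View pics/o1.png

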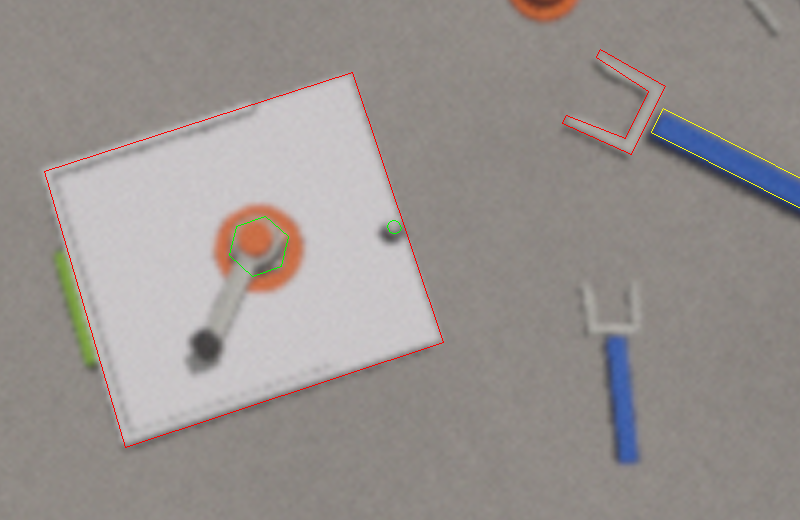

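```bash
cat > ov.py <<'E'
from fit import *
def overlay(im,cam,p,q,S,bx,fn,crank=None):
    o=cv2.resize(im,None,fx=S,fy=S,interpolation=cv2.INTER_CUBIC)
    def dr(P,pp,col,close=True):
        a=np.array([(proj(x,*cam)+.5)*S-.5 for x in T(pp,P)]); cv2.polylines(o,[(a*16).round().astype(np.int32)],close,col,1,cv2.LINE_AA,4)
    if p is not None:
        Z=.036
        dr([(-.11,-.11,Z),(-.11,.11,Z),(.14,.11,Z),(.14,-.11,Z)],p,(255,0,0))
        for Z in (.036,.054): dr([(.0231*np.cos(a),.0231*np.sin(a),Z) for a in np.arange(6)*np.pi/3],p,(0,255,0))
        for Z in (.036,.07): dr([(-.1+.005*np.cos(a),.02+.005*np.sin(a),Z) for a in np.arange(12)*np.pi/6],p,(0,255,0))
        if crank is not None:
            c=np.array([.085*np.cos(crank),.085*np.sin(crank)])
            for Z in (.08,.116): dr([(c[0]+.01*np.cos(a),c[1]+.01*np.sin(a),Z) for a in np.arange(12)*np.pi/6],p,(255,0,255))
    if q is not None:
        z0=q[3] if len(q)>3 else 0
        Z=.012+z0
        dr([(.164,.0265,Z),(.115+.03,.0213,Z),(.115,.0213,Z),(.115,-.0213,Z),(.145,-.0213,Z),(.164,-.0265,Z),(.164,-.034,Z),(.105,-.031,Z),(.105,.031,Z),(.164,.034,Z)],q,(255,0,0))
        for Z in (0.024+z0,z0):dr([(-.045,-.011,Z),(.1,-.011,Z),(.1,.011,Z),(-.045,.011,Z)],q,(255,255,0))
    cv2.imwrite('pics/'+fn,o[bx[1]*S:bx[3]*S,bx[0]*S:bx[2]*S,::-1])
E
python3 - <<'E'
from ov import *
p=[0.535,0.1035,1.73357];q=[0.53,-.2972,.9268]
d=np.load('top0.npz'); overlay(d['im'],(d['K'],d['R'],d['t']),p,q,8,(305,165,385,225),'o2.png',.9)
d=np.load('scene0.npz'); cam=(d['K'],d['R'],d['t']); overlay(d['im'],cam,p,q,5,(200,145,345,250),'o3.png',.9)
E
```

```text
(no output)
```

View pics/o2.png

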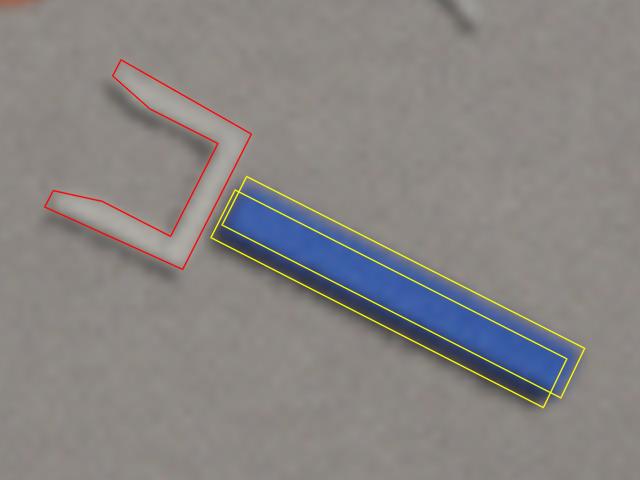

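View pics/o3.png

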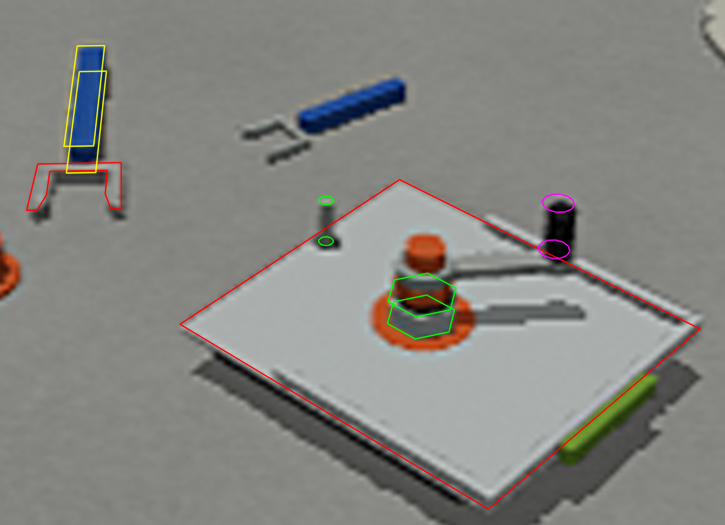

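```bash
python3 - <<'E'
from h import *
d=np.load('top0.npz'); save(d['im'],'z1.png',(308,168,382,220),10)
d=np.load('scene0.npz'); save(d['im'],'z2.png',(200,148,235,195),12)
E
```

```text
(no output)
```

View pics/z1.png

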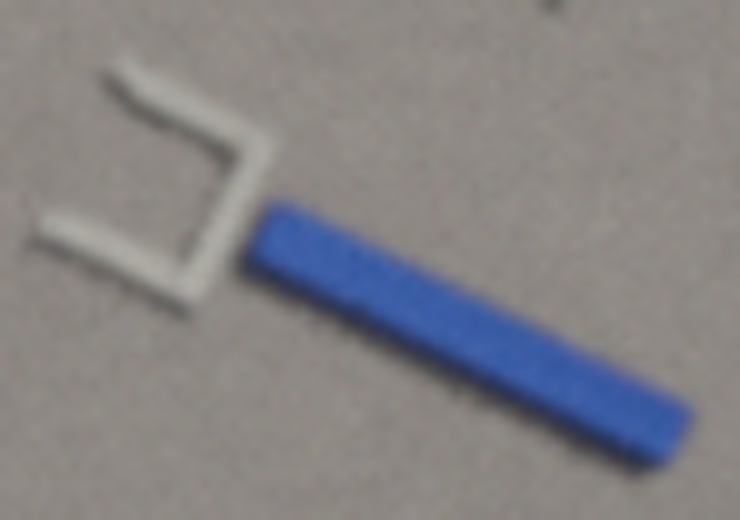

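View pics/z2.png

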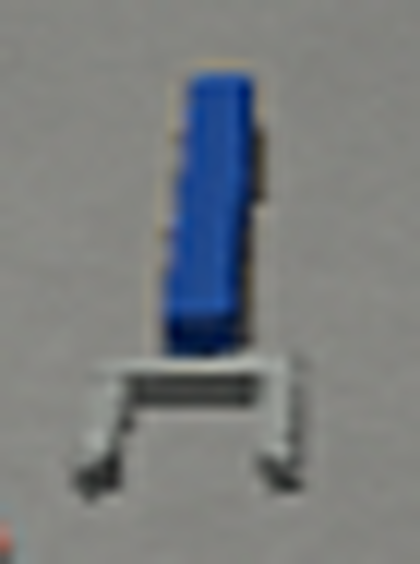

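Call:
carry_out(
  steps=[
    [[29.2, -86.4, 0, 0, 0, -1.814], [29.2, -86.4, 0, 0, 0, -1.814], [29.2, -86.4, 0, 0, 0, -1.814], [29.2, -86.4, 0, 0, 0, -1.814], [29.2, -86.4, 0, 0, 0, -1.814], [29.2, -86.4, 0, 0, 0, -1.814], [29.2, -86.4, 0, 0, 0, -1.814], [29.2, -86.4, 0, 0, 0, -1.814], [29.2, -86.4, 0, 0, 0, -1.814], [29.2, -86.4, 0, 0, 0, -1.814], [29.2, -86.4, 0, 0, 0, -1.814], [29.2, -86.4, 0, 0, 0, -1.814], [29.2, -86.4, 0, 0, 0, -1.814], [29.2, -86.4, 0, 0, 0, -1.814], [29.2, -86.4, 0, 0, 0, -1.814], [29.2, -86.4, 0, 0, 0, -1.814], [29.2, -86.4, -4, 0, 0, -1.814], [29.2, -86.4, -8, 0, 0, -1.814], [29.2, -86.4, -12, 0, 0, -1.814], [29.2, -86.4, -12, 0, 0, -1.814]],
  ],
  fingers=80,
)

```text
time_s: 2.6
tcp_pos: [0.5329, -0.2867, 0.0784]
ee_rot: [[-0.8, -0.008, -0.6], [0.6, 0.003, -0.8], [0.008, -1.0, 0.003]]
wrist_force: [0.8, 0.5, 0.9]
gripper_width: 0.685
```

```bash
python3 - <<'E'
from h import *
im,K,R,t=cap('scene'); save(im,'s1.png',(180,100,380,260),4)
im,K,R,t=cap('top'); save(im,'t1.png',(270,150,420,280),5)
s=sense(); print(s['time_s'],s['tcp_pos'],s['ee_rot'].round(4).tolist(),s['joints'].round(1),s['gripper_width'],s['wrist_force'])
E
```

```text
2.7 [ 0.53650605 -0.28827921  0.0827953 ] [[-0.8006, 0.001, -0.5992], [0.5992, -0.001, -0.8006], [-0.0014, -1.0, 0.0002]] [-13.   26.5 -10.9   0.1 -52.6 -23.8] 0.6842582823610709 [-0.72360831  1.33163176  0.37826996]
```

View pics/s1.png

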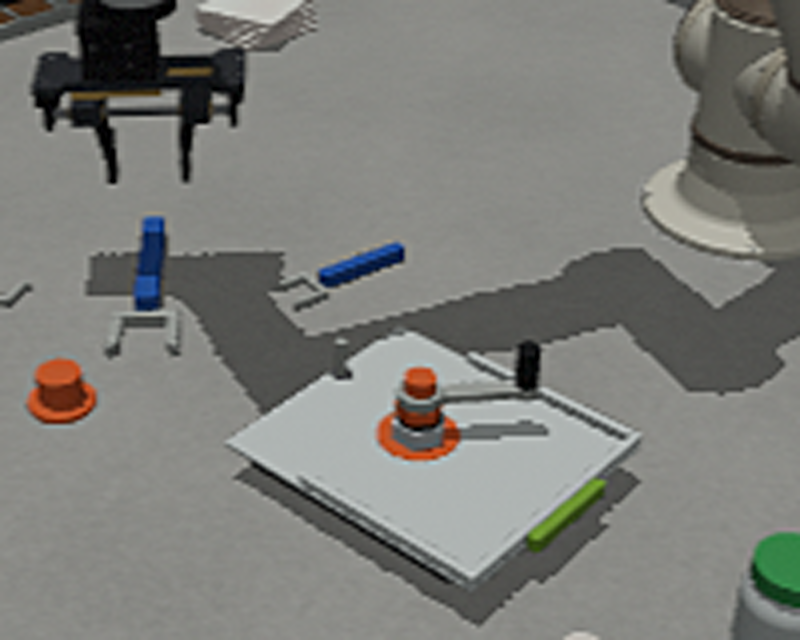

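View pics/t1.png

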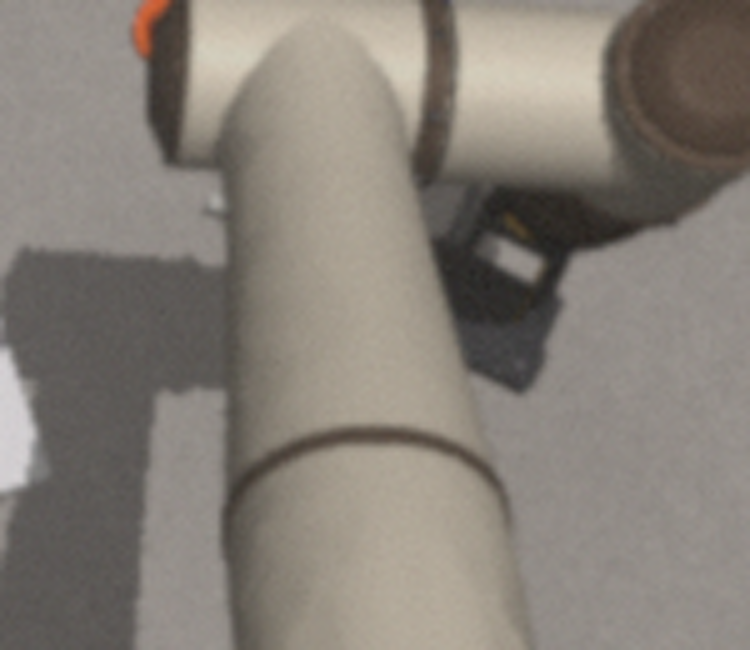

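Call:
carry_out(
  steps=[
    [[0, 0, -3, 0, 0, 0], [0, 0, -5, 0, 0, 0], [0, 0, -6.2, 0, 0, 0], [0, 0, -6.5, 0, 0, 0], [0, 0, -6.5, 0, 0, 0]],
  ],
)

```text
time_s: 3.32
tcp_pos: [0.5366, -0.2887, 0.0176]
ee_rot: [[-0.8, 0.002, -0.6], [0.6, -0.001, -0.8], [-0.002, -1.0, -0.001]]
wrist_force: [0.6, 0.2, -0.2]
gripper_width: 0.689
```

Call:
carry_out(
  steps=[
    [[0, 0, 0, 0, 0, 0], [0, 0, 0, 0, 0, 0], [0, 0, 0, 0, 0, 0], [0, 0, 0, 0, 0, 0], [0, 0, 0, 0, 0, 0], [0, 0, 0, 0, 0, 0]],
  ],
  fingers=255,
)

```text
time_s: 4.08
tcp_pos: [0.5358, -0.2885, 0.0165]
ee_rot: [[-0.8, -0.0, -0.6], [0.6, 0.0, -0.8], [0.0, -1.0, 0.0]]
wrist_force: [-0.1, -0.1, 0.2]
gripper_width: 0.087
```

Call:
carry_out(
  steps=[
    [[0, 0, 1.5, 0, 0, 0], [0, 0, 4, 0, 0, 0], [0, 0, 7, 0, 0, 0], [0, 0, 10, 0, 0, 0], [0, 0, 12, 0, 0, 0], [0, 0, 12, 0, 0, 0]],
  ],
)

```text
time_s: 4.82
tcp_pos: [0.5372, -0.289, 0.1395]
ee_rot: [[-0.8, 0.005, -0.6], [0.6, -0.002, -0.8], [-0.005, -1.0, -0.002]]
wrist_force: [-0.3, -0.1, -0.4]
gripper_width: 0.009
```

```bash
python3 - <<'E'
from h import *
im,K,R,t=cap('scene'); save(im,'s2.png',(180,60,330,200),5)
s=sense(); print(s['time_s'],s['tcp_pos'],s['ee_rot'].round(4).tolist(),s['gripper_width'],s['wrist_force'],s['moment'])
E
```

```text
4.875 [ 0.536127   -0.28854512  0.1376701 ] [[-0.7996, 0.0022, -0.6005], [0.6005, -0.0003, -0.7996], [-0.002, -1.0, -0.0011]] 0.0034963591260314657 [-0.50795067 -0.15580045 -0.26304024] [ 0.10658817 -0.05001409 -0.00506096]
```

View pics/s2.png

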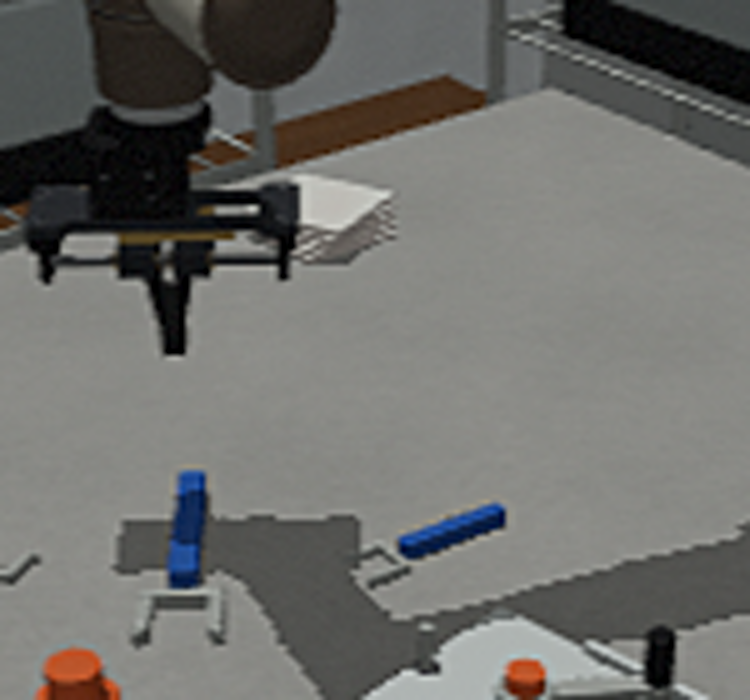

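```bash
python3 - <<'E'
from ov import *
im,K,R,t=cap('scene'); cam=(K,R,t)
c=optics.capture('scene'); print({k:v for k,v in c.items() if k!='image'})
d=np.load('scene0.npz'); print(abs(d['K']-K).max(),abs(d['R']-R).max(),abs(d['t']-t).max())
s=sense(); P=s['tcp_pos']; Y=s['ee_rot'][:,1]
a=proj(P+.014*Y,*cam); print('tips px',a,'in s2',(a-[180,60])*5)
# where is the tip triangulated: scene pix tip s2 (175,352)
print('grip pt',proj([.53,-.2972,.012],*cam))
overlay(im,cam,None,[0.53,-.2972,.9268],8,(190,140,290,215),'o4.png')
E
```

```text
{'fov_y': 53.065907146038576, 'cx': 255.87203217469832, 'cy': 190.53845379472742, 'rvec': array([ 0.84113047,  2.43011298, -1.23634058]), 'tvec': array([ 0.44839418, -0.16011515,  1.59242409])}
0.0 0.0 0.0
tips px [215.38023891 138.69743189] in s2 [176.90119456 393.48715945]
grip pt [217.17663552 162.15883303]
```

View pics/o4.png

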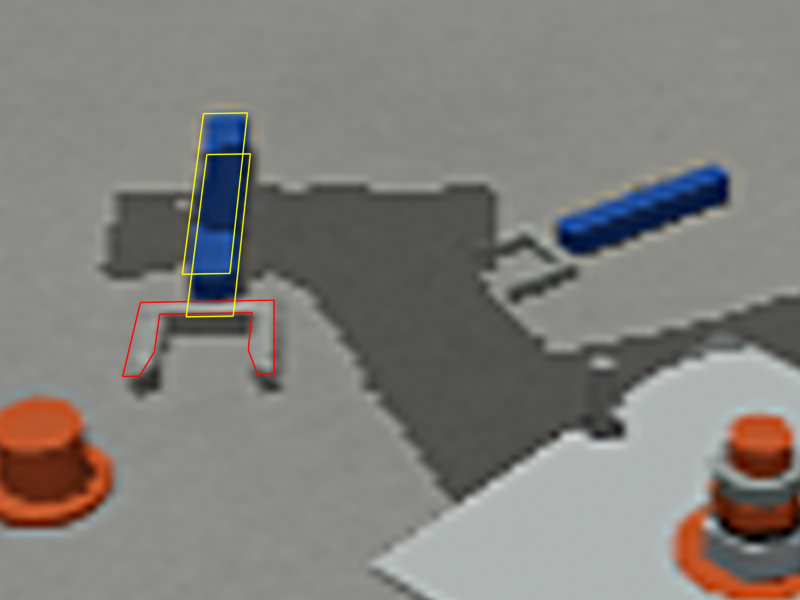

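```bash
python3 - <<'E'
from h import *
print([a for a in dir(r) if a[0]!='_']); print(r.tcp_to_tips, r)
im,K,R,t=cap('scene'); save(im,'s3.png',(180,60,260,140),8)
im,K,R,t=cap('top'); save(im,'t3.png',s=1.5); 
s=sense(); print(s['gripper_width'],s['tcp_pos'],s['joints'])
print('top tips', proj(s['tcp_pos']-[0,0,.014],K,R,t)*1.5)
E
```

```text
['PlanningError', 'tcp_to_tips']
0.014 <Robot object at 0x7f7da455fe00>
0.00921084648966324 [ 0.53506787 -0.28830329  0.13535387] [-1.30807281e+01  2.34617048e+01 -7.33291564e+00 -1.54770034e-02
 -5.93419674e+01 -2.38206657e+01]
top tips [552.32321949 295.5180837 ]
```

View pics/s3.png

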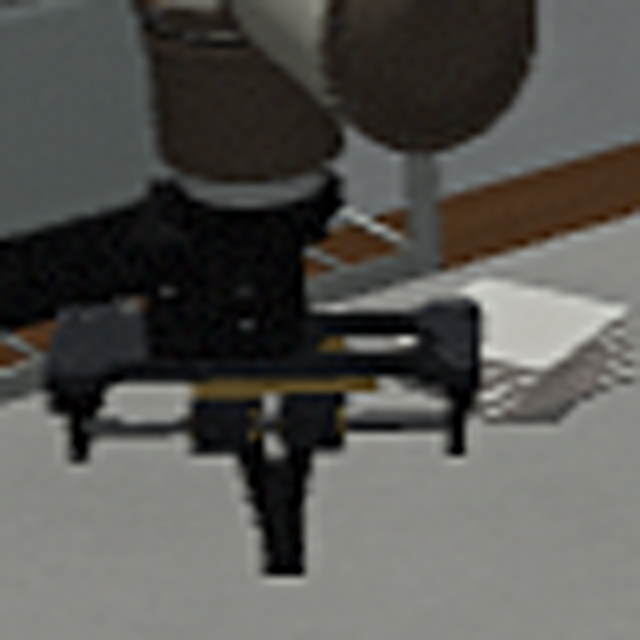

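View pics/t3.png

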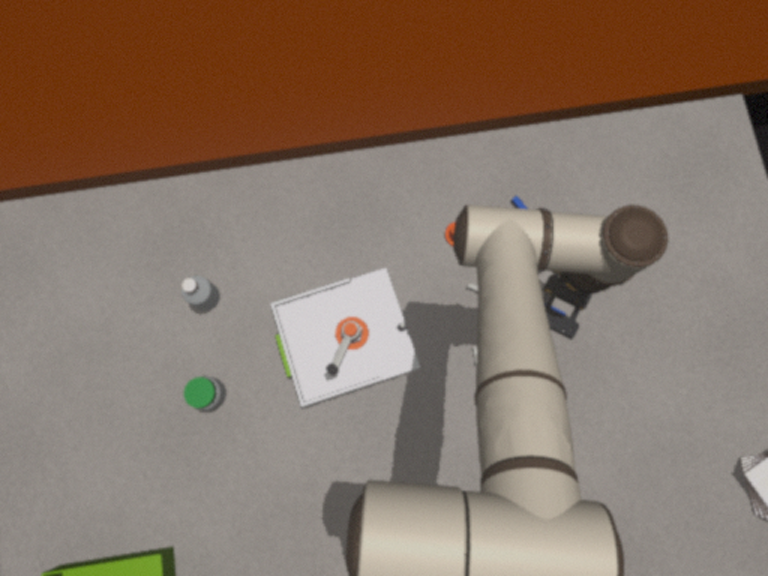

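```bash
python3 - <<'E'
from h import *
s=sense()
for n in('scene','top'):
    d=np.load(n+'0.npz'); cam=(d['K'],d['R'],d['t'])
    P=np.array([.2436,.575,.2006]); X=np.array([-.3903,-.9207,0])
    print(n,[(proj(P+[0,0,-.014]+e*X*.0435,*cam)).round(1).tolist() for e in(-1,1)], proj(P,*cam).round(1))
d=np.load('scene0.npz'); save(d['im'],'s0c.png',(440,110,512,210),6)
d=np.load('top0.npz'); save(d['im'],'t0c.png',(0,320,120,384),6)
E
```

```text
scene [[503.9, 218.4], [479.1, 198.0]] [493.  203.6]
top [[46.0, 351.5], [78.7, 360.6]] [ 59.7 357.1]
```

View pics/s0c.png

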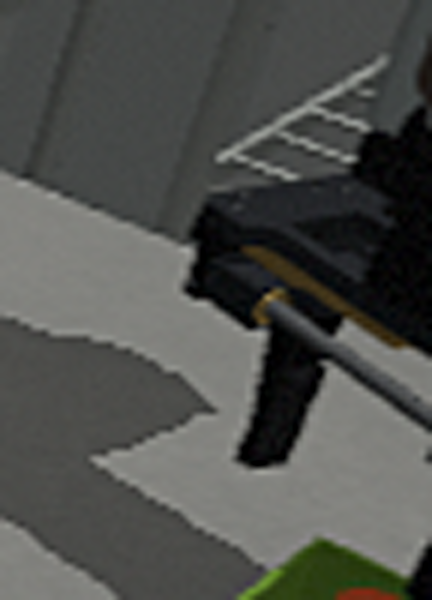

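View pics/t0c.png

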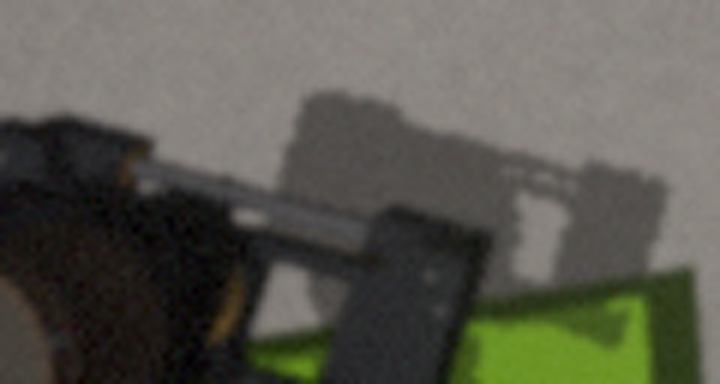

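```bash
python3 - <<'E'
from h import *
from scipy.optimize import least_squares
d=np.load('scene0.npz'); cam=(d['K'],d['R'],d['t'])
def rot(yaw): 
    x=np.array([np.cos(yaw),np.sin(yaw),0]);y=np.array([0,0,-1.]); return np.c_[x,y,np.cross(x,y)]
Ra=rot(np.radians(-112.97)); Rb=rot(np.radians(143.15))
obs=[([.2436,.575,.2006],Ra,.051,(483.7,187.0)),([.5358,-.2884,.1365],Rb,0,(215.2,131.3)),
([.5365,-.2883,.0828],Rb,.0375,(226.5,145)),([.5365,-.2883,.0828],Rb,-.0375,(208,145))]
# sign check
for P,R_,w,px in obs:
    for sg in (1,-1): print(px, proj(np.array(P)+R_@np.array([sg*w,.014,0]),*cam).round(1))
def f(o,sl):
    return np.concatenate([proj(np.array(P)+R_@(np.array([s*w,.014,0])+o),*cam)-px for (P,R_,w,px),s in zip(obs,sl)])
for sl in [(1,1,1,-1),(1,1,-1,1)]:
    s=least_squares(f,[0,0,0],args=(sl,)); print(sl,s.x.round(4),s.fun.round(1))
def g(o,sl): # world-frame offset
    return np.concatenate([proj(np.array(P)+R_@(np.array([s*w,.014,0]))+o,*cam)-px for (P,R_,w,px),s in zip(obs,sl)])
s=least_squares(g,[0,0,0],args=((1,1,-1,1),)); print('world',s.x.round(4),s.fun.round(1))
s=least_squares(g,[0,0,0],args=((1,1,1,-1),)); print('world',s.x.round(4),s.fun.round(1))
E
```

```text
(483.7, 187.0) [477.1 196.4]
(483.7, 187.0) [506.2 220.3]
(215.2, 131.3) [215.2 138.6]
(215.2, 131.3) [215.2 138.6]
(226.5, 145) [225.8 150.9]
(226.5, 145) [206.2 151.2]
(208, 145) [206.2 151.2]
(208, 145) [225.8 150.9]
(1, 1, 1, -1) [-0.0143 -0.0322 -0.0011] [ 1.7  2.7 -4.5 -0.2 -4.9 -1.3 13.6 -1.3]
(1, 1, -1, 1) [ 0.0218 -0.0295 -0.0161] [ -3.6  -5.    5.1   2.2 -15.5   1.5   3.    1.5]
world [-0.0379 -0.0056  0.0122] [ -0.1  -0.3   7.4   0.8 -12.9  -0.2   5.6  -0.2]
world [0.0309 0.0155 0.0481] [-0.5  1.8 -5.8 -0.4 -5.9 -1.1 12.6 -1.1]
```

```bash
python3 - <<'E'
from h import *
from scipy.optimize import least_squares
d=np.load('scene0.npz'); cam=(d['K'],d['R'],d['t'])
def rot(yaw): 
    x=np.array([np.cos(yaw),np.sin(yaw),0]);y=np.array([0,0,-1.]); return np.c_[x,y,np.cross(x,y)]
Ra=rot(np.radians(-112.97)); Rb=rot(np.radians(143.15))
obs=[([.2436,.575,.2006],Ra,.051,(483.7,187.0)),([.5358,-.2884,.1365],Rb,0,(215.2,131.3)),
([.5365,-.2883,.0828],Rb,.0375,(226.5,145)),([.5365,-.2883,.0828],Rb,-.0375,(208,145))]
f=lambda o:np.concatenate([proj(np.array(P)+R_@(np.array([w,.014,0])+o),*cam)-px for (P,R_,w,px) in obs])
g=lambda o:np.concatenate([proj(np.array(P)+R_@(np.array([w,.014,0]))+o,*cam)-px for (P,R_,w,px) in obs])
for q in(f,g):
    s=least_squares(q,[0,0,0]); print(s.x.round(4),s.fun.round(1))
# top: expected px of things if lens is not pinhole
K,R,t=cam; print(K)
d=np.load('top0.npz');print(d['K'])
E
```

```text
[ 0.0036 -0.0309 -0.0089] [-0.8 -1.2  0.2  1.  -0.3 -0.  -1.7  0.3]
[-0.0029  0.0055  0.0306] [-0.1  0.7  0.9  0.2  0.4 -0.8 -1.  -0.5]
[[384.53840381   0.         255.87203217]
 [  0.         384.53840381 190.53845379]
 [  0.           0.           1.        ]]
[[406.7862885    0.         253.6683321 ]
 [  0.         406.7862885  194.68658674]
 [  0.           0.           1.        ]]
```

```bash
python3 - <<'E'
from h import *
d=np.load('scene0.npz'); save(d['im'],'s0j.png',(225,175,350,255),6)
save(d['im'],'s0k.png',(440,180,512,260),6)
E
```

```text
(no output)
```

View pics/s0j.png

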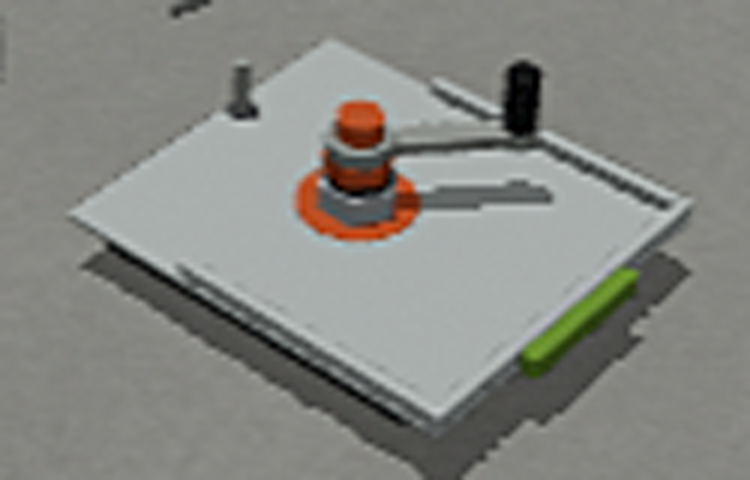

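```bash
python3 - <<'E'
from fit import *
P=np.array([(-.11,-.11,.036),(-.11,.11,.036),(.14,-.11,.046),(.14,.11,.046)])
obs={'top':np.array([(525,55),(660,452),(65,195),(190,603)])/6+170-.42,'scene':np.array([(68,214),(332,38),(437,418),(692,205)])/6+[225,175]-.42}
cams={n:(lambda d:(d['K'],d['R'],d['t']))(np.load(n+'0.npz')) for n in obs}
def f(p,ns):
    o=[]
    for n in ns:
        Q=T(p,P)+[0,0,p[3]]
        o.append((np.array([proj(q,*cams[n]) for q in Q])-obs[n]).ravel())
    return np.concatenate(o)
for ns in (['top'],['scene'],['top','scene']):
    s=least_squares(f,[.53,.1,1.73,0],args=(ns,)); print(ns,s.x.round(4),np.degrees(s.x[2]),s.fun.reshape(-1,2).round(2).tolist())
    s=least_squares(lambda p:f([*p,0],ns),[.53,.1,1.73]); print('  z0',s.x.round(4),s.fun.round(2))
E
```

```text
['top'] [ 0.5382  0.1046  1.7335 -0.0229] 99.32387982909964 [[-0.01, -0.16], [-0.12, -0.19], [0.4, 0.03], [-0.27, 0.31]]
  z0 [0.5351 0.1035 1.7336] [ 0.5  -1.04  0.83  0.14 -0.49 -0.43 -0.81  1.15]
['scene'] [ 0.5323  0.1021  1.7308 -0.0051] 99.16490506629606 [[0.06, -0.3], [-0.11, 0.23], [0.02, 0.19], [0.02, -0.12]]
  z0 [0.5365 0.1063 1.7303] [-0.27 -0.38 -0.15  0.01  0.05  0.36  0.34 -0.18]
['top', 'scene'] [ 0.5349  0.1038  1.7325 -0.0031] 99.2649718513024 [[0.46, -0.7], [0.66, 0.35], [-0.37, -0.22], [-0.81, 1.22], [-0.29, -0.13], [-0.4, 0.27], [-0.08, 0.42], [-0.05, -0.07]]
  z0 [0.5354 0.1044 1.7324] [ 0.25 -1.04  0.49  0.16 -0.77 -0.53 -1.18  1.07 -0.33 -0.75 -0.35 -0.34
  0.01 -0.2   0.12 -0.69]
```

Call:
carry_out(
  steps=[
    [[0, 0, -4, 0, 0, 0], [0, 0, -8, 0, 0, 0], [0, 0, -11, 0, 0, 0], [0, 0, -12, 0, 0, 0], [0, 0, -12, 0, 0, 0], [0, 0, -12, 0, 0, 0]],
  ],
  fingers=80,
)

```text
time_s: 5.82
tcp_pos: [0.5369, -0.2889, 0.0178]
ee_rot: [[-0.8, 0.002, -0.6], [0.6, -0.001, -0.8], [-0.002, -1.0, -0.001]]
wrist_force: [0.1, -1.0, -1.4]
gripper_width: 0.602
```

```bash
python3 - <<'E'
from ov import *
im,K,R,t=cap('scene'); save(im,'s4.png',(195,120,255,190),8)
s=sense(); print(s['time_s'],s['tcp_pos'],s['gripper_width'],s['wrist_force'],s['joints'])
E
```

```text
5.875 [ 0.5368938  -0.2888799   0.01801506] 0.6355507395512141 [-0.18743255 -0.33927082  0.61939052] [-1.30797696e+01  3.09480318e+01 -1.43185210e+01  2.04822774e-02
 -4.45712335e+01 -2.38194611e+01]
```

View pics/s4.png

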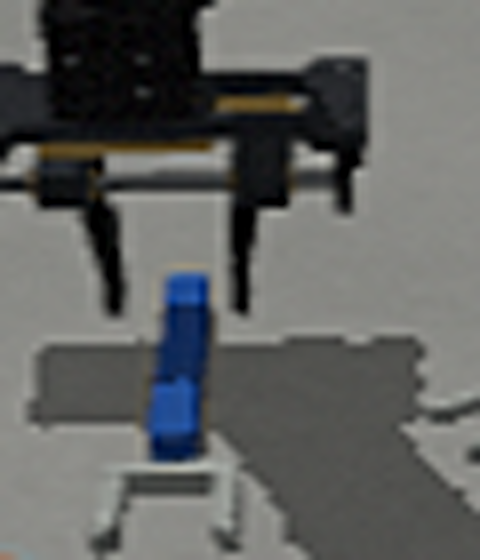

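Call:
carry_out(
  steps=[
    [[0, 0, -0.7, 0, 0, 0], [0, 0, -1.4, 0, 0, 0], [0, 0, -1.8, 0, 0, 0], [0, 0, -1.8, 0, 0, 0]],
  ],
)

```text
time_s: 6.38
tcp_pos: [0.5355, -0.2884, -0.002]
ee_rot: [[-0.8, -0.001, -0.6], [0.6, 0.0, -0.8], [0.001, -1.0, 0.0]]
wrist_force: [0.9, -0.3, 0.4]
gripper_width: 0.69
```

```bash
python3 - <<'E'
from ov import *
im,K,R,t=cap('scene'); save(im,'s5.png',(195,120,255,190),8)
s=sense(); print(s['time_s'],s['tcp_pos'],s['gripper_width'],s['wrist_force'],s['joints'])
E
```

```text
6.425 [ 0.53571078 -0.28853284 -0.00170883] 0.6842707800741918 [ 0.55265533 -0.16775395  0.72617819] [-1.30790530e+01  3.24366442e+01 -1.51921520e+01  4.97093826e-03
 -4.23992985e+01 -2.38182141e+01]
```

View pics/s5.png

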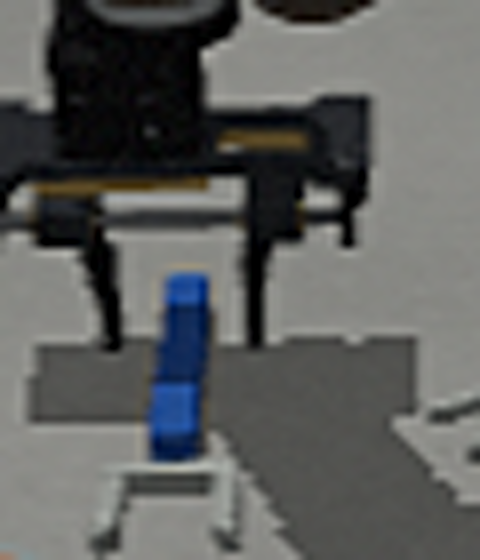

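Call:
carry_out(
  steps=[
    [[0, 0, -0.5, 0, 0, 0], [0, 0, -0.9, 0, 0, 0], [0, 0, -0.9, 0, 0, 0]],
  ],
)

```text
time_s: 6.8
tcp_pos: [0.5354, -0.2885, -0.011]
ee_rot: [[-0.8, -0.001, -0.6], [0.6, 0.0, -0.8], [0.001, -1.0, 0.0]]
wrist_force: [0.4, -0.1, 0.2]
gripper_width: 0.681
```

Call:
carry_out(
  steps=[
    [[0, 0, 0, 0, 0, 0], [0, 0, 0, 0, 0, 0], [0, 0, 0, 0, 0, 0], [0, 0, 0, 0, 0, 0], [0, 0, 0, 0, 0, 0], [0, 0, 0, 0, 0, 0]],
  ],
  fingers=255,
)

```text
time_s: 7.55
tcp_pos: [0.536, -0.2886, -0.0103]
ee_rot: [[-0.8, 0.0, -0.6], [0.6, -0.0, -0.8], [-0.0, -1.0, -0.0]]
wrist_force: [1.1, 0.2, 1.3]
gripper_width: 0.249
```

```bash
python3 - <<'E'
from ov import *
im,K,R,t=cap('scene'); save(im,'s6.png',(195,120,255,190),8)
s=sense(); print(s['time_s'],s['tcp_pos'],s['gripper_width'],s['wrist_force'],s['joints'])
E
```

```text
7.6 [ 0.53595741 -0.28862546 -0.01039204] 0.24456408911202 [ 0.1555423  -0.16765694  0.01961458] [-1.30819844e+01  3.31176988e+01 -1.55391630e+01  6.22905033e-03
 -4.13261074e+01 -2.38219809e+01]
```

View pics/s6.png

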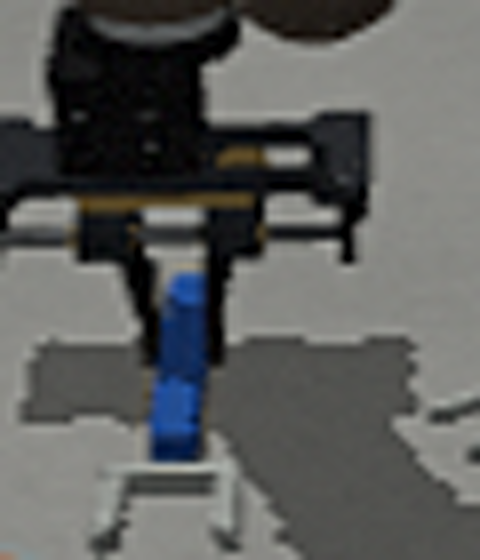

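Call:
carry_out(
  steps=[
    [[0, 0, 1, 0, 0, 0], [0, 0, 3, 0, 0, 0], [0, 0, 6, 0, 0, 0], [0, 0, 10, 0, 0, 0], [0, 0, 13, 0, 0, 0], [0, 0, 13, 0, 0, 0]],
  ],
)

```text
time_s: 8.35
tcp_pos: [0.5373, -0.289, 0.1226]
ee_rot: [[-0.8, 0.006, -0.6], [0.6, -0.002, -0.8], [-0.006, -1.0, -0.002]]
wrist_force: [-0.3, -0.3, -2.2]
gripper_width: 0.246
```

Call:
carry_out(
  steps=[
    [[0.5, 4, 0, 0, 0, 0.15], [1, 8, 0, 0, 0, 0.3], [1.5, 12, 0, 0, 0, 0.45], [2, 16, 0, 0, 0, 0.6], [2.5, 19, 0, 0, 0, 0.75], [2.8, 21.5, 0, 0, 0, 0.805], [2.8, 21.5, 0, 0, 0, 0.805], [2.8, 21.5, 0, 0, 0, 0.805]],
  ],
)

```text
time_s: 9.35
tcp_pos: [0.5629, -0.0738, 0.1185]
ee_rot: [[-0.987, -0.002, 0.16], [-0.16, -0.0, -0.987], [0.002, -1.0, -0.0]]
wrist_force: [0.1, 0.3, -1.5]
gripper_width: 0.25
```

```bash
python3 - <<'E'
from ov import *
im,K,R,t=cap('scene'); save(im,'s7.png',(210,110,350,230),5)
im,K,R,t=cap('top'); save(im,'t7.png',(180,130,340,280),4.5)
s=sense(); print(s['time_s'],s['tcp_pos'],s['ee_rot'].round(4).tolist(),s['gripper_width'],s['wrist_force'],s['moment'])
E
```

```text
9.45 [ 0.5632046  -0.07427675  0.11891948] [[-0.9873, -0.0014, 0.1589], [-0.1589, -0.0001, -0.9873], [0.0014, -1.0, -0.0001]] 0.24841632101863775 [-0.1083629  -0.44842352 -2.0561284 ] [ 0.00321796 -0.02143137 -0.00919014]
```

View pics/s7.png

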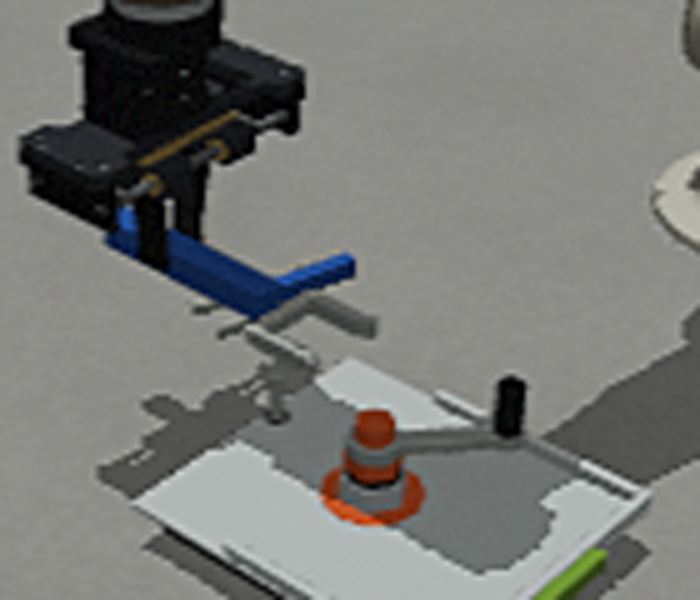

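View pics/t7.png

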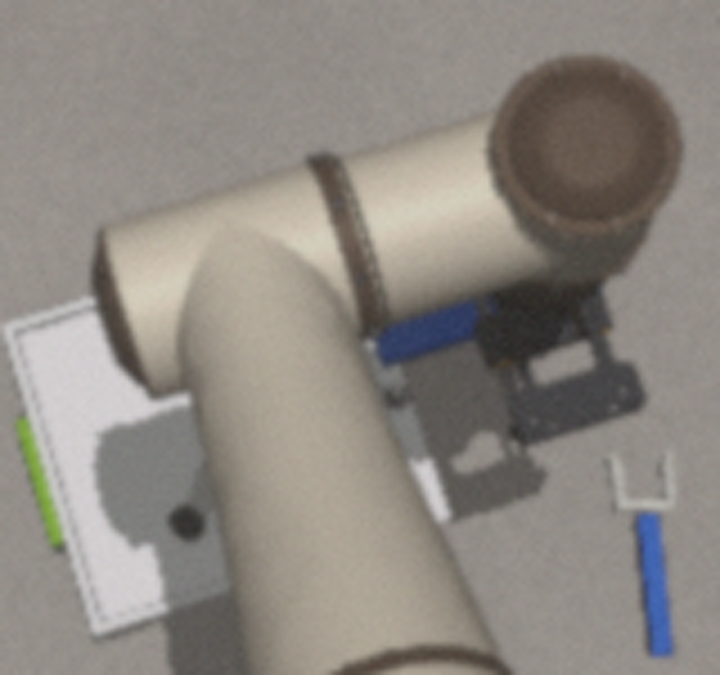

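```bash
python3 - <<'E'
from ov import *
im,K,R,t=cap('scene'); cam=(K,R,t); np.savez('s7.npz',im=im)
overlay(im,cam,[.5352,.104,1.7324],[.5648,-.0842,np.radians(99.14),.129],7,(225,140,325,215),'o7.png')
E
sed -i 's/def T(p,P):/def T(p,P):\n    if len(p)>3: P=np.asarray(P,float)/' fit.py
```

```text
(no output)
```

View pics/o7.png

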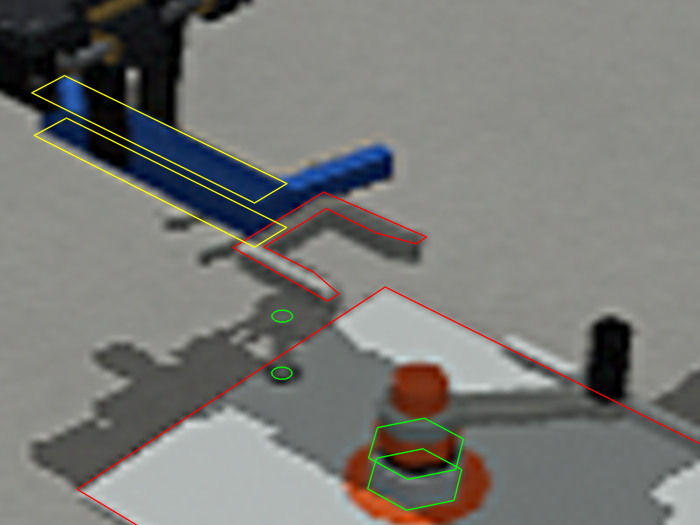

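Call:
carry_out(
  steps=[
    [[0, 0, -3, 0, 0, 0], [0, 0, -6, 0, 0, 0], [0, 0, -8, 0, 0, 0], [0, 0, -8.4, 0, 0, 0], [0, 0, -8.4, 0, 0, 0]],
  ],
)

```text
time_s: 10.12
tcp_pos: [0.5641, -0.074, 0.0359]
ee_rot: [[-0.987, 0.0, 0.16], [-0.16, -0.0, -0.987], [-0.0, -1.0, 0.0]]
wrist_force: [0.3, 0.5, -1.3]
gripper_width: 0.247
```

```bash
python3 - <<'E'
from ov import *
im,K,R,t=cap('scene'); cam=(K,R,t); s=sense()
print(s['time_s'],s['tcp_pos'],s['ee_rot'].round(4).tolist(),s['wrist_force'],s['moment'])
X=s['ee_rot'][:,0]; yaw=np.arctan2(X[1],X[0])-np.pi/2; dd=np.array([np.cos(yaw),np.sin(yaw)])
g=s['tcp_pos'][:2]-.01*dd; print(np.degrees(yaw))
overlay(im,cam,[.5352,.104,1.7324],[*g,yaw,s['tcp_pos'][2]+.0104],8,(230,160,320,232),'o8.png')
save(im,'s8.png',(230,160,320,232),8)
E
```

```text
10.175 [ 0.56447234 -0.07383285  0.03637361] [[-0.9871, 0.0014, 0.16], [-0.16, -0.0001, -0.9871], [-0.0014, -1.0, 0.0003]] [ 0.87735193  0.42152246 -2.0901193 ] [-0.01270696 -0.05282966 -0.01200695]
-260.79112987371866
```

View pics/o8.png

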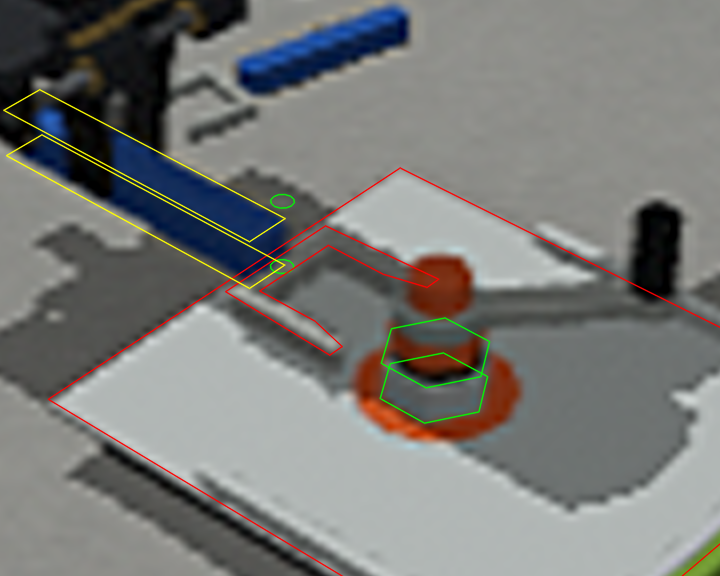

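View pics/s8.png

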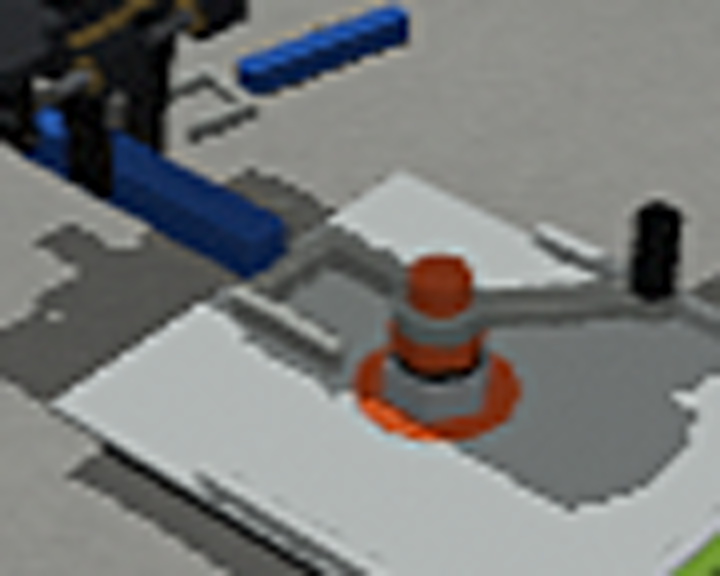

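Call:
carry_out(
  steps=[
    [[0, 0, -0.5, 0, 0, 0], [0, 0, -0.9, 0, 0, 0], [0, 0, -1.0, 0, 0, 0], [-0.08, 0.49, -1.0, 0, 0, 0], [-0.16, 0.99, -1.0, 0, 0, 0], [-0.24, 1.48, -1.0, 0, 0, 0], [-0.32, 1.97, -1.0, 0, 0, 0], [-0.32, 1.97, -1.0, 0, 0, 0]],
  ],
)

```text
time_s: 11.18
tcp_pos: [0.5606, -0.0532, 0.0256]
ee_rot: [[-0.987, 0.0, 0.161], [-0.161, 0.0, -0.987], [-0.0, -1.0, -0.0]]
wrist_force: [0.4, 0.4, -0.6]
gripper_width: 0.247
```

```bash
cat > chk.py <<'E'
from ov import *
import sys
fn=sys.argv[1]
im,K,R,t=cap('scene'); cam=(K,R,t); s=sense()
X=s['ee_rot'][:,0]; yaw=np.arctan2(X[1],X[0])-np.pi/2; dd=np.array([np.cos(yaw),np.sin(yaw)])
g=s['tcp_pos'][:2]-.01*dd; 
j=g+.14*dd-[.5352,.104]; a=1.7324; 
print(s['time_s'],s['tcp_pos'].round(4),np.degrees(yaw)%360,'F',s['wrist_force'].round(2),'M',s['moment'].round(3),'jaw in jig mm',(1000*np.array([np.cos(a)*j[0]+np.sin(a)*j[1],-np.sin(a)*j[0]+np.cos(a)*j[1]])).round(1),s['gripper_width'])
save(im,fn,(235,160,335,235),8)
E
python3 chk.py s9.png
```

```text
11.225 [ 0.5607 -0.0534  0.0256] 99.24781861365676 F [ 0.45  0.29 -0.33] M [0.211 0.03  0.035] jaw in jig mm [-29.5   0.2] 0.2480545704881337
```

View pics/s9.png

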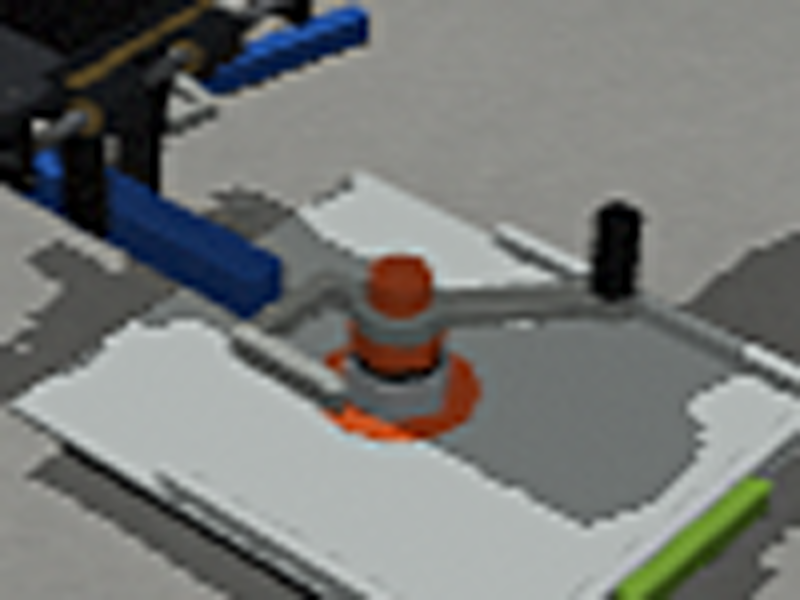

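Call:
carry_out(
  steps=[
    [[-0.07, 0.4, 0, 0, 0, 0], [-0.13, 0.8, 0, 0, 0, 0], [-0.2, 1.2, 0, 0, 0, 0], [-0.26, 1.6, 0, 0, 0, 0], [-0.32, 1.97, 0, 0, 0, 0], [-0.32, 1.97, 0, 0, 0, 0]],
  ],
)

```text
time_s: 11.98
tcp_pos: [0.5576, -0.0335, 0.0256]
ee_rot: [[-0.987, 0.0, 0.16], [-0.16, 0.001, -0.987], [-0.001, -1.0, -0.0]]
wrist_force: [0.2, 1.6, -0.7]
gripper_width: 0.253
```

```bash
python3 chk.py s10.png
```

```text
12.025 [ 0.5576 -0.0336  0.0256] 99.23493407425156 F [ 0.43  1.32 -1.45] M [ 0.438 -0.239 -0.116] jaw in jig mm [-9.4  0. ] 0.2513674277103249
```

View pics/s10.png

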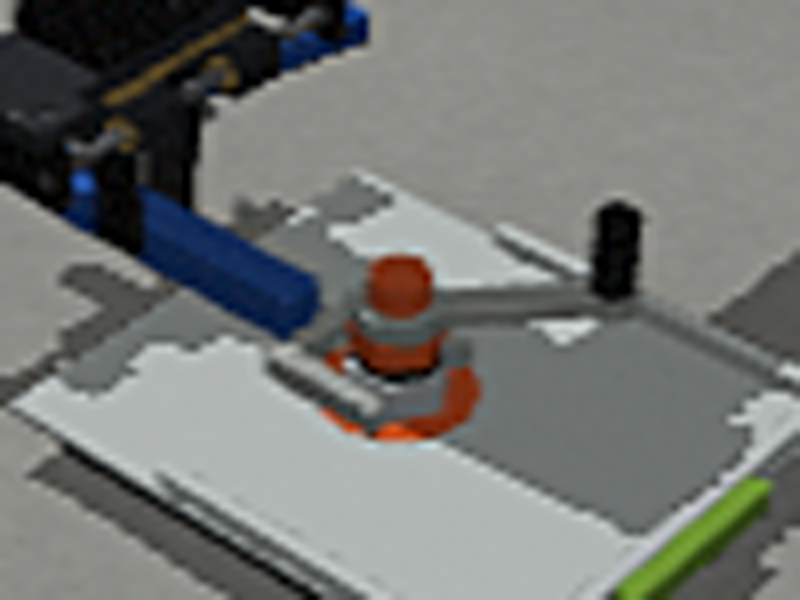

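Call:
carry_out(
  steps=[
    [[-0.05, 0.3, 0, 0, 0, 0], [-0.1, 0.6, 0, 0, 0, 0], [-0.15, 0.9, 0, 0, 0, 0], [-0.16, 1.0, 0, 0, 0, 0], [-0.16, 1.0, 0, 0, 0, 0]],
  ],
)

```text
time_s: 12.65
tcp_pos: [0.5559, -0.0239, 0.0256]
ee_rot: [[-0.987, 0.0, 0.16], [-0.16, 0.0, -0.987], [-0.0, -1.0, -0.0]]
wrist_force: [1.6, 0.3, -0.7]
gripper_width: 0.251
```

```bash
python3 chk.py s11.png
```

```text
12.7 [ 0.5559 -0.0239  0.0256] 99.2262117070897 F [ 0.96  0.64 -0.07] M [ 0.194 -0.278 -0.141] jaw in jig mm [0.4 0. ] 0.24873843691716047
```

View pics/s11.png

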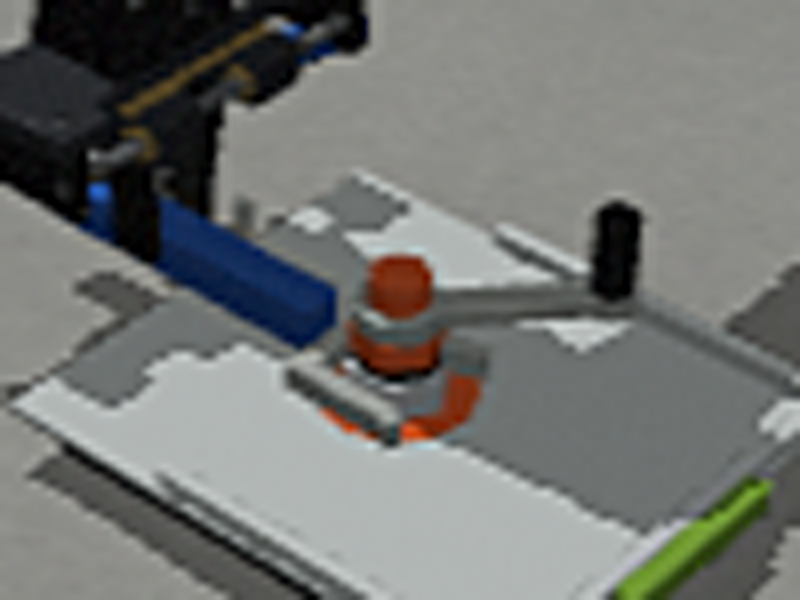

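Call:
carry_out(
  steps=[
    [[-0.02, 0.1, 0, 0, 0, 0], [-0.03, 0.2, 0, 0, 0, 0], [-0.03, 0.2, 0, 0, 0, 0]],
  ],
)

```text
time_s: 13.08
tcp_pos: [0.5555, -0.0221, 0.0256]
ee_rot: [[-0.987, 0.0, 0.16], [-0.16, -0.0, -0.987], [-0.0, -1.0, 0.0]]
wrist_force: [1.0, -1.5, -0.3]
gripper_width: 0.248
```

Call:
carry_out(
  steps=[
    [[-0.02, 0.1, 0, 0, 0, 0], [-0.03, 0.2, 0, 0, 0, 0], [-0.03, 0.2, 0, 0, 0, 0]],
  ],
)

```text
time_s: 13.45
tcp_pos: [0.5554, -0.0216, 0.0257]
ee_rot: [[-0.987, -0.0, 0.16], [-0.16, -0.002, -0.987], [0.0, -1.0, 0.002]]
wrist_force: [3.3, -8.7, -1.3]
gripper_width: 0.249
```

```bash
python3 chk.py s12.png
```

```text
13.5 [ 0.5554 -0.0216  0.0257] 99.21840668702094 F [ 2.29 -7.92 -0.93] M [-2.173 -0.883 -0.202] jaw in jig mm [2.8 0.2] 0.24911214669745493
```

Call:
carry_out(
  steps=[
    [[0.03, -0.2, 0, 0, 0, 0], [0.03, -0.22, 0, 0, 0, 0]],
  ],
)

```text
time_s: 13.75
tcp_pos: [0.5556, -0.0221, 0.0256]
ee_rot: [[-0.987, 0.0, 0.16], [-0.16, 0.0, -0.987], [-0.0, -1.0, -0.0]]
wrist_force: [0.9, -0.9, -0.5]
gripper_width: 0.249
```

Call:
carry_out(
  steps=[
    [[0, 0, 0, 0, 0, 0], [0, 0, 0, 0, 0, 0], [0, 0, 0, 0, 0, 0], [0, 0, 3, 0, 0, 0], [0, 0, 6, 0, 0, 0], [0, 0, 10, 0, 0, 0], [0, 0, 14, 0, 0, 0], [0, 0, 17, 0, 0, 0]],
  ],
  fingers=100,
)

```text
time_s: 14.75
tcp_pos: [0.5557, -0.0223, 0.1975]
ee_rot: [[-0.987, 0.002, 0.161], [-0.161, 0.0, -0.987], [-0.002, -1.0, -0.0]]
wrist_force: [0.0, -0.1, -0.4]
gripper_width: 0.61
```

```bash
python3 chk.py s13.png; python3 - <<'E'
from h import *
im,K,R,t=cap('top'); save(im,'t13.png',(170,170,290,280),6)
E
```

```text
14.8 [ 0.5581 -0.0223  0.2017] 99.29269722530483 F [ 1.95 -0.96  3.  ] M [ 0.015 -0.244  0.039] jaw in jig mm [ 1.7 -2.2] 0.6041976364544578
```

View pics/s13.png

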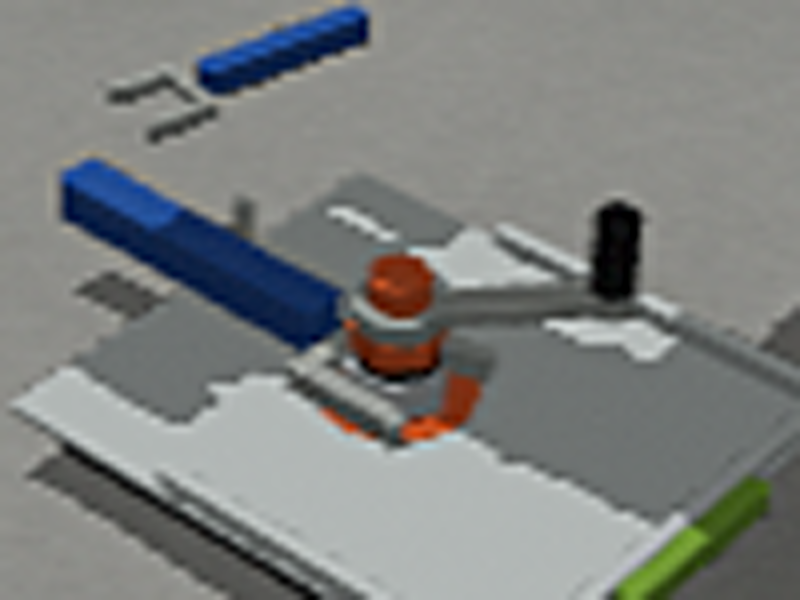

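View pics/t13.png

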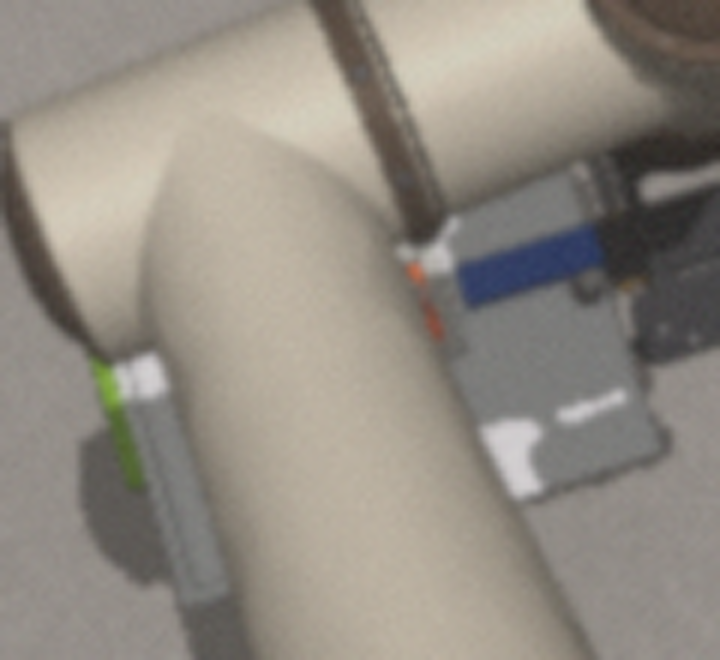

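```bash
python3 - <<'E'
from h import *
d=np.load('top0.npz'); C=(d['K'],d['R'],d['t'])
e=np.load('scene0.npz'); S=(e['K'],e['R'],e['t'])
c=np.array([.5352,.104])
for nm,P in (('top z.116',onz(np.array([310,455])/6+170-.42,.114,*C)),('scene ctr',onz(np.array([522,98])/6+[225,175]-.42,.098,*S))):
    v=P[:2]-c; print(nm,P,np.hypot(*v)*1000,np.degrees(np.arctan2(v[1],v[0])))
E
```

```text
top z.116 [0.46328377 0.14796175 0.114     ] 84.28867108357792 148.56292931512283
scene ctr [0.46296133 0.15085938 0.098     ] 86.10590462780138 147.02955862096584
```

Call:
carry_out(
  steps=[
    [[-3, 5.6, 0, 0, 0, 0], [-6, 11.2, 0, 0, 0, 0], [-9.2, 17.1, 0, 0, 0, 0], [-9.2, 17.1, -3, 0, 0, 0], [-9.2, 17.1, -6.5, 0, 0, 0], [-9.2, 17.1, -7, 0, 0, 0], [-9.2, 17.1, -7, 0, 0, 0]],
  ],
)

```text
time_s: 15.72
tcp_pos: [0.4638, 0.1485, 0.1257]
ee_rot: [[-0.987, -0.0, 0.16], [-0.16, -0.001, -0.987], [0.0, -1.0, 0.001]]
wrist_force: [-0.7, 0.0, -0.2]
gripper_width: 0.61
```

```bash
cat > chk2.py <<'E'
from ov import *
import sys
im,K,R,t=cap('scene'); cam=(K,R,t); s=sense()
v=s['tcp_pos'][:2]-[.5352,.104]
F=s['wrist_force']; a=np.arctan2(v[1],v[0]); u=np.array([np.cos(a),np.sin(a)]); tg=np.array([np.sin(a),-np.cos(a)])
print(s['time_s'],s['tcp_pos'].round(4),'F',F.round(2),'r',np.hypot(*v).round(4),'ang',np.degrees(a).round(2),'Ftan(resist-)',(F[:2]@tg).round(2),'Frad',(F[:2]@u).round(2),s['gripper_width'])
save(im,sys.argv[1],(250,120,350,220),7)
E
python3 chk2.py s14.png
```

```text
15.775 [0.4643 0.1488 0.1264] F [0.59 0.61 0.16] r 0.0839 ang 147.74 Ftan(resist-) 0.83 Frad -0.17 0.6109316281879145
```

View pics/s14.png

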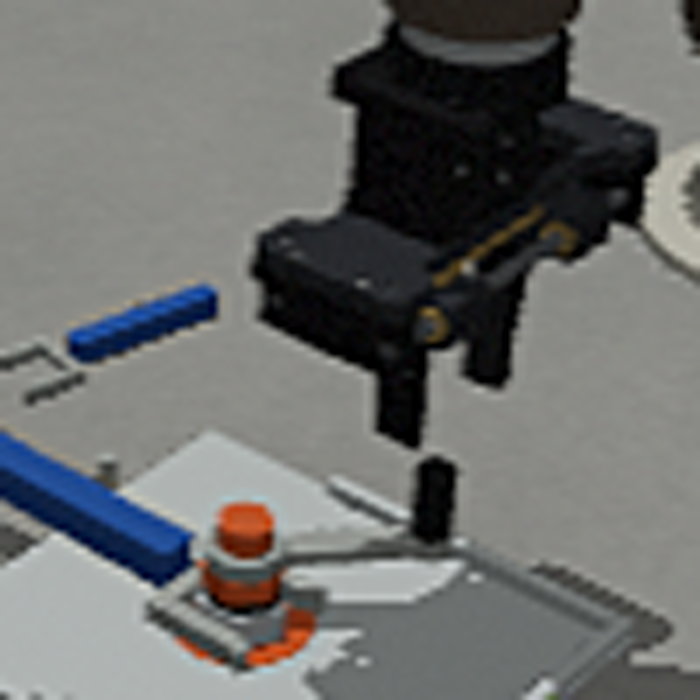

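Call:
carry_out(
  steps=[
    [[0, 0, -2.5, 0, 0, 0], [0, 0, -4.5, 0, 0, 0], [0, 0, -5.6, 0, 0, 0], [0, 0, -5.6, 0, 0, 0]],
  ],
)

```text
time_s: 16.27
tcp_pos: [0.4638, 0.1486, 0.0697]
ee_rot: [[-0.987, 0.0, 0.16], [-0.16, -0.0, -0.987], [-0.0, -1.0, 0.0]]
wrist_force: [1.0, 0.3, 0.2]
gripper_width: 0.606
```

Call:
carry_out(
  steps=[
    [[0, 0, 0, 0, 0, 0], [0, 0, 0, 0, 0, 0], [0, 0, 0, 0, 0, 0], [0, 0, 0, 0, 0, 0], [0, 0, 0, 0, 0, 0]],
  ],
  fingers=255,
)

```text
time_s: 16.9
tcp_pos: [0.4638, 0.1488, 0.0697]
ee_rot: [[-0.987, 0.001, 0.16], [-0.16, 0.0, -0.987], [-0.001, -1.0, -0.0]]
wrist_force: [0.2, 0.1, 0.4]
gripper_width: 0.221
```

```bash
python3 chk2.py s15.png
```

```text
16.95 [0.4638 0.1488 0.0697] F [ 1.33 -0.63 -0.47] r 0.0843 ang 147.87 Ftan(resist-) 0.17 Frad -1.46 0.22394694077467148
```

View pics/s15.png

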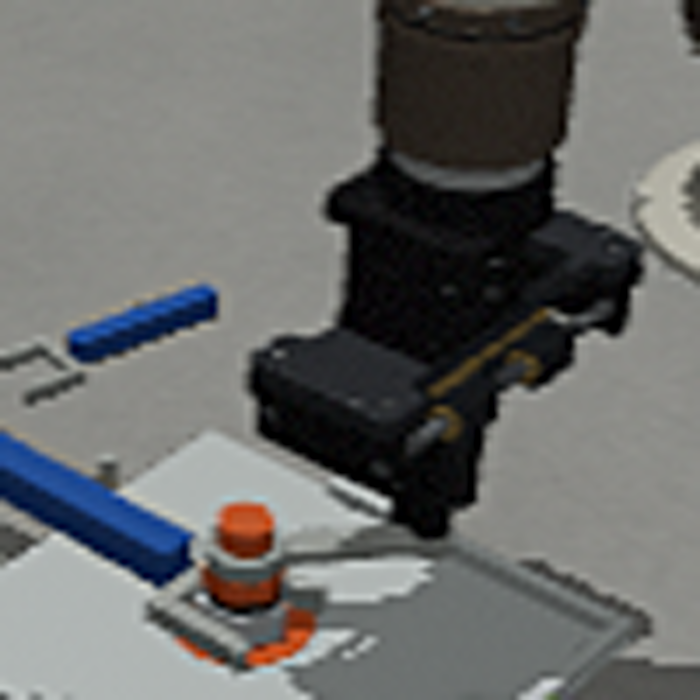

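```bash
python3 - <<'E'
import numpy as np
a0=np.radians(147.87);r=8.5
for th in np.r_[np.arange(0,.6,.05),np.arange(.6,1.85,.03)]:
    print(round(th,2),[round(r*(np.cos(a0-th)-np.cos(a0)),2),round(r*(np.sin(a0-th)-np.sin(a0)),2)],end='; ')
E
```

```text
0.0 [np.float64(0.0), np.float64(0.0)]; 0.05 [np.float64(0.23), np.float64(0.35)]; 0.1 [np.float64(0.49), np.float64(0.7)]; 0.15 [np.float64(0.76), np.float64(1.02)]; 0.2 [np.float64(1.04), np.float64(1.34)]; 0.25 [np.float64(1.34), np.float64(1.64)]; 0.3 [np.float64(1.66), np.float64(1.93)]; 0.35 [np.float64(1.99), np.float64(2.19)]; 0.4 [np.float64(2.33), np.float64(2.45)]; 0.45 [np.float64(2.68), np.float64(2.68)]; 0.5 [np.float64(3.05), np.float64(2.9)]; 0.55 [np.float64(3.42), np.float64(3.1)]; 0.6 [np.float64(3.81), np.float64(3.27)]; 0.63 [np.float64(4.05), np.float64(3.37)]; 0.66 [np.float64(4.28), np.float64(3.46)]; 0.69 [np.float64(4.52), np.float64(3.55)]; 0.72 [np.float64(4.77), np.float64(3.62)]; 0.75 [np.float64(5.01), np.float64(3.69)]; 0.78 [np.float64(5.26), np.float64(3.76)]; 0.81 [np.float64(5.51), np.float64(3.81)]; 0.84 [np.float64(5.76), np.float64(3.86)]; 0.87 [np.float64(6.01), np.float64(3.9)]; 0.9 [np.float64(6.26), np.float64(3.93)]; 0.93 [np.float64(6.52), np.float64(3.95)]; 0.96 [np.float64(6.77), np.float64(3.97)]; 0.99 [np.float64(7.03), np.float64(3.98
[... 514 characters left out ...]
]; 1.38 [np.float64(10.27), np.float64(3.4)]; 1.41 [np.float64(10.51), np.float64(3.31)]; 1.44 [np.float64(10.74), np.float64(3.21)]; 1.47 [np.float64(10.97), np.float64(3.1)]; 1.5 [np.float64(11.2), np.float64(2.98)]; 1.53 [np.float64(11.42), np.float64(2.86)]; 1.56 [np.float64(11.64), np.float64(2.73)]; 1.59 [np.float64(11.86), np.float64(2.59)]; 1.62 [np.float64(12.07), np.float64(2.45)]; 1.65 [np.float64(12.27), np.float64(2.3)]; 1.68 [np.float64(12.48), np.float64(2.14)]; 1.71 [np.float64(12.67), np.float64(1.98)]; 1.74 [np.float64(12.87), np.float64(1.81)]; 1.77 [np.float64(13.05), np.float64(1.64)]; 1.8 [np.float64(13.24), np.float64(1.46)]; 1.83 [np.float64(13.41), np.float64(1.28)];
```

Call:
carry_out(
  steps=[
    [[0.24, 0.35, 0, 0, 0, 0], [0.49, 0.69, 0, 0, 0, 0], [0.76, 1.02, 0, 0, 0, 0], [1.04, 1.33, 0, 0, 0, 0], [1.34, 1.64, 0, 0, 0, 0], [1.66, 1.92, 0, 0, 0, 0]],
  ],
)

```text
time_s: 17.7
tcp_pos: [0.4802, 0.1683, 0.0696]
ee_rot: [[-0.987, -0.0, 0.16], [-0.16, 0.0, -0.987], [0.0, -1.0, -0.0]]
wrist_force: [-3.9, 1.9, 2.2]
gripper_width: 0.213
```

```bash
python3 chk2.py s16.png
```

```text
17.75 [0.4808 0.1688 0.0696] F [-2.44  2.09  2.14] r 0.0846 ang 130.04 Ftan(resist-) -0.53 Frad 3.17 0.22160805326353233
```

Call:
carry_out(
  steps=[
    [[0.31, 0.3, 0, 0, 0, 0], [0.64, 0.58, 0, 0, 0, 0], [0.99, 0.81, 0, 0, 0, 0]],
  ],
)

```text
time_s: 18.12
tcp_pos: [0.4902, 0.1761, 0.0695]
ee_rot: [[-0.987, -0.0, 0.16], [-0.16, -0.0, -0.987], [0.0, -1.0, 0.0]]
wrist_force: [-2.9, 1.3, 2.0]
gripper_width: 0.219
```

```bash
python3 chk2.py s17.png
```

```text
18.175 [0.4904 0.1763 0.0695] F [-1.73  2.34  2.93] r 0.085 ang 121.77 Ftan(resist-) -0.24 Frad 2.9 0.2216667490249372
```

Call:
carry_out(
  steps=[
    [[0.18, 0.12, 0, 0, 0, 0], [0.36, 0.24, 0, 0, 0, 0], [0.55, 0.35, 0, 0, 0, 0], [0.73, 0.46, 0, 0, 0, 0]],
  ],
)

```text
time_s: 18.68
tcp_pos: [0.4973, 0.1804, 0.0694]
ee_rot: [[-0.987, -0.0, 0.16], [-0.16, -0.0, -0.987], [0.0, -1.0, 0.0]]
wrist_force: [-1.7, 0.1, 1.3]
gripper_width: 0.222
```

```bash
python3 chk2.py s18.png
```

```text
18.725 [0.4976 0.1806 0.0695] F [-2.37  0.59  0.74] r 0.0853 ang 116.13 Ftan(resist-) -1.86 Frad 1.57 0.21915492425759944
```

Call:
carry_out(
  steps=[
    [[0.2, 0.1, 0, 0, 0, 0], [0.4, 0.19, 0, 0, 0, 0], [0.63, 0.28, 0, 0, 0, 0], [0.86, 0.37, 0, 0, 0, 0]],
  ],
)

```text
time_s: 19.23
tcp_pos: [0.5056, 0.1842, 0.0694]
ee_rot: [[-0.987, -0.001, 0.16], [-0.16, -0.0, -0.987], [0.001, -1.0, 0.0]]
wrist_force: [-3.7, 1.6, 1.9]
gripper_width: 0.221
```

```bash
python3 chk2.py s19.png
```

```text
19.275 [0.506  0.1843 0.0694] F [-3.37  0.91  0.91] r 0.0855 ang 109.99 Ftan(resist-) -2.86 Frad 2.01 0.21790095633866335
```

Call:
carry_out(
  steps=[
    [[0.16, 0.06, 0, 0, 0, 0], [0.33, 0.12, 0, 0, 0, 0], [0.49, 0.17, 0, 0, 0, 0]],
  ],
)

```text
time_s: 19.65
tcp_pos: [0.5109, 0.186, 0.0695]
ee_rot: [[-0.987, -0.0, 0.16], [-0.16, -0.0, -0.987], [0.0, -1.0, 0.0]]
wrist_force: [-3.8, 0.9, 1.3]
gripper_width: 0.22
```

```bash
python3 chk2.py s20.png
```

```text
19.7 [0.5111 0.1861 0.0695] F [-4.24  0.44  1.38] r 0.0856 ang 106.35 Ftan(resist-) -3.95 Frad 1.61 0.22086995801657477
```

View pics/s20.png

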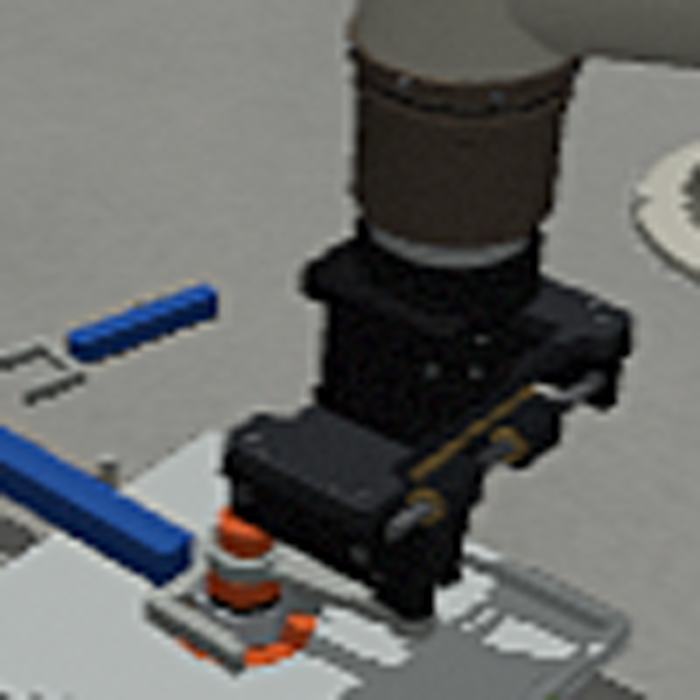

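Call:
carry_out(
  steps=[
    [[0.16, 0.05, 0, 0, 0, 0], [0.33, 0.1, 0, 0, 0, 0], [0.49, 0.15, 0, 0, 0, 0]],
  ],
)

```text
time_s: 20.08
tcp_pos: [0.5158, 0.1875, 0.0695]
ee_rot: [[-0.987, -0.0, 0.16], [-0.16, -0.0, -0.987], [0.0, -1.0, 0.0]]
wrist_force: [-3.7, 0.5, 1.4]
gripper_width: 0.217
```

```bash
python3 chk2.py s21.png
```

```text
20.125 [0.516  0.1875 0.0695] F [-3.16  0.37  1.67] r 0.0857 ang 102.92 Ftan(resist-) -3.0 Frad 1.07 0.2208747613633849
```

Call:
carry_out(
  steps=[
    [[0.17, 0.04, 0, 0, 0, 0], [0.33, 0.07, 0, 0, 0, 0], [0.5, 0.11, 0, 0, 0, 0]],
  ],
)

```text
time_s: 20.5
tcp_pos: [0.5209, 0.1886, 0.0696]
ee_rot: [[-0.987, 0.0, 0.16], [-0.16, -0.0, -0.987], [-0.0, -1.0, 0.0]]
wrist_force: [-3.6, 0.5, 2.2]
gripper_width: 0.223
```

```bash
python3 chk2.py s22.png
```

```text
20.55 [0.521  0.1886 0.0695] F [-4.4   0.98  1.47] r 0.0858 ang 99.5 Ftan(resist-) -4.18 Frad 1.69 0.2218889264572371
```

Call:
carry_out(
  steps=[
    [[0.17, 0.03, 0, 0, 0, 0], [0.33, 0.06, 0, 0, 0, 0], [0.5, 0.08, 0, 0, 0, 0]],
  ],
)

```text
time_s: 20.92
tcp_pos: [0.5258, 0.1894, 0.0696]
ee_rot: [[-0.987, 0.0, 0.16], [-0.16, 0.0, -0.987], [-0.0, -1.0, -0.0]]
wrist_force: [-3.8, 1.2, 1.3]
gripper_width: 0.219
```

```bash
python3 chk2.py s23.png
```

```text
20.975 [0.5261 0.1894 0.0696] F [-3.18  0.14  2.63] r 0.0859 ang 96.1 Ftan(resist-) -3.15 Frad 0.48 0.21804397658017577
```

Call:
carry_out(
  steps=[
    [[0.17, 0.02, 0, 0, 0, 0], [0.34, 0.03, 0, 0, 0, 0], [0.51, 0.04, 0, 0, 0, 0]],
  ],
)

```text
time_s: 21.35
tcp_pos: [0.531, 0.1899, 0.0696]
ee_rot: [[-0.987, 0.0, 0.16], [-0.16, 0.0, -0.987], [-0.0, -1.0, -0.0]]
wrist_force: [-4.4, 0.9, 1.1]
gripper_width: 0.218
```

Call:
carry_out(
  steps=[
    [[0.17, 0, 0, 0, 0, 0], [0.34, 0, 0, 0, 0, 0], [0.51, 0.01, 0, 0, 0, 0]],
  ],
)

```text
time_s: 21.72
tcp_pos: [0.5362, 0.19, 0.0696]
ee_rot: [[-0.987, 0.0, 0.16], [-0.16, 0.0, -0.987], [-0.0, -1.0, -0.0]]
wrist_force: [-4.1, 1.2, 1.2]
gripper_width: 0.222
```

Call:
carry_out(
  steps=[
    [[0.17, 0, 0, 0, 0, 0], [0.34, -0.01, 0, 0, 0, 0], [0.51, -0.02, 0, 0, 0, 0]],
  ],
)

```text
time_s: 22.1
tcp_pos: [0.5413, 0.1899, 0.0697]
ee_rot: [[-0.987, 0.0, 0.16], [-0.16, 0.0, -0.987], [-0.001, -1.0, -0.0]]
wrist_force: [-3.6, 3.0, 2.2]
gripper_width: 0.223
```

```bash
python3 chk2.py s24.png
```

```text
22.15 [0.5415 0.1899 0.0697] F [-2.16  2.56  2.03] r 0.0861 ang 85.79 Ftan(resist-) -2.34 Frad 2.4 0.21712343945378362
```

Call:
carry_out(
  steps=[
    [[0.17, 0, 0, 0, 0, 0], [0.34, -0.01, 0, 0, 0, 0], [0.51, -0.03, 0, 0, 0, 0]],
  ],
)

```text
time_s: 22.52
tcp_pos: [0.5464, 0.1895, 0.0696]
ee_rot: [[-0.987, 0.0, 0.16], [-0.16, 0.0, -0.987], [-0.0, -1.0, -0.0]]
wrist_force: [-2.8, 2.2, 2.8]
gripper_width: 0.222
```

Call:
carry_out(
  steps=[
    [[0.17, -0.02, 0, 0, 0, 0], [0.33, -0.04, 0, 0, 0, 0], [0.5, -0.07, 0, 0, 0, 0]],
  ],
)

```text
time_s: 22.9
tcp_pos: [0.5513, 0.1887, 0.0696]
ee_rot: [[-0.987, 0.0, 0.16], [-0.16, 0.0, -0.987], [-0.0, -1.0, -0.0]]
wrist_force: [-4.0, 3.2, 2.2]
gripper_width: 0.219
```

```bash
python3 chk2.py s25.png
```

```text
22.95 [0.5516 0.1887 0.0696] F [-2.38  2.39  2.57] r 0.0863 ang 79.08 Ftan(resist-) -2.79 Frad 1.89 0.22698079665444126
```

Call:
carry_out(
  steps=[
    [[0.17, -0.03, 0, 0, 0, 0], [0.33, -0.06, 0, 0, 0, 0], [0.5, -0.1, 0, 0, 0, 0]],
  ],
)

```text
time_s: 23.32
tcp_pos: [0.5563, 0.1877, 0.0696]
ee_rot: [[-0.987, 0.0, 0.16], [-0.16, 0.0, -0.987], [-0.0, -1.0, -0.0]]
wrist_force: [-2.3, 3.1, 3.4]
gripper_width: 0.222
```

Call:
carry_out(
  steps=[
    [[0.16, -0.04, 0, 0, 0, 0], [0.33, -0.08, 0, 0, 0, 0], [0.49, -0.13, 0, 0, 0, 0]],
  ],
)

```text
time_s: 23.7
tcp_pos: [0.5612, 0.1864, 0.0696]
ee_rot: [[-0.987, 0.0, 0.16], [-0.16, 0.0, -0.987], [-0.0, -1.0, -0.0]]
wrist_force: [-1.9, 4.0, 2.5]
gripper_width: 0.219
```

```bash
python3 chk2.py s26.png
```

```text
23.75 [0.5614 0.1863 0.0696] F [-1.99  3.01  1.27] r 0.0864 ang 72.34 Ftan(resist-) -2.81 Frad 2.26 0.21818549523087594
```

View pics/s26.png

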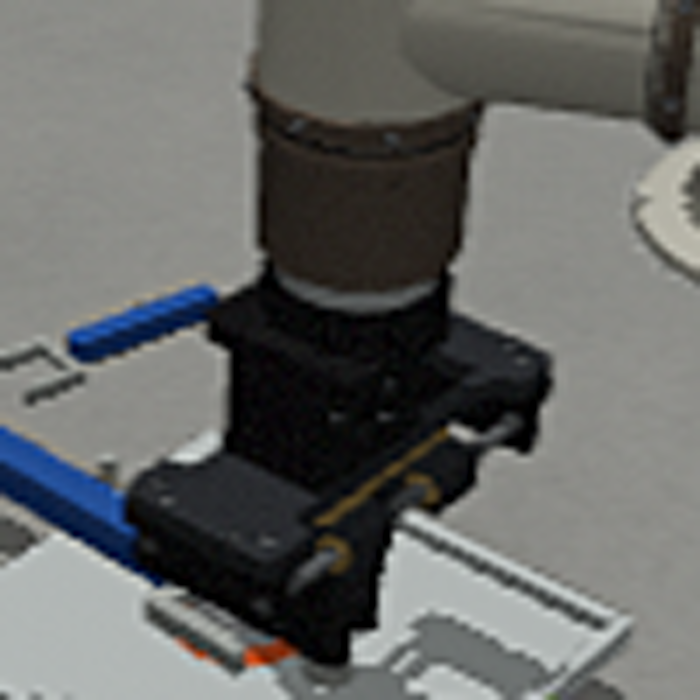

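Call:
carry_out(
  steps=[
    [[0.16, -0.05, 0, 0, 0, 0], [0.32, -0.1, 0, 0, 0, 0], [0.48, -0.16, 0, 0, 0, 0]],
  ],
)

```text
time_s: 24.12
tcp_pos: [0.566, 0.1848, 0.0696]
ee_rot: [[-0.987, 0.0, 0.16], [-0.16, 0.0, -0.987], [-0.0, -1.0, -0.0]]
wrist_force: [-2.0, 2.9, 2.9]
gripper_width: 0.22
```

```bash
python3 chk2.py s27.png
```

```text
24.175 [0.5662 0.1847 0.0696] F [-2.56  3.61  2.61] r 0.0865 ang 68.99 Ftan(resist-) -3.68 Frad 2.45 0.22044453099206857
```

Call:
carry_out(
  steps=[
    [[0.16, -0.06, 0, 0, 0, 0], [0.31, -0.12, 0, 0, 0, 0], [0.47, -0.18, 0, 0, 0, 0]],
  ],
)

```text
time_s: 24.55
tcp_pos: [0.5707, 0.183, 0.0696]
ee_rot: [[-0.987, 0.0, 0.16], [-0.16, 0.0, -0.987], [-0.0, -1.0, -0.0]]
wrist_force: [-1.2, 3.1, 3.1]
gripper_width: 0.223
```

```bash
python3 chk2.py s27.png
```

```text
24.6 [0.5709 0.1829 0.0696] F [-2.11  3.24  2.61] r 0.0866 ang 65.67 Ftan(resist-) -3.25 Frad 2.08 0.2182258462332699
```

Call:
carry_out(
  steps=[
    [[0.16, -0.07, 0, 0, 0, 0], [0.31, -0.14, 0, 0, 0, 0], [0.46, -0.21, 0, 0, 0, 0]],
  ],
)

```text
time_s: 24.98
tcp_pos: [0.5748, 0.181, 0.0695]
ee_rot: [[-0.987, -0.001, 0.16], [-0.16, 0.0, -0.987], [0.001, -1.0, -0.0]]
wrist_force: [-3.9, 5.0, 4.3]
gripper_width: 0.223
```

```bash
python3 chk2.py s28.png
```

```text
25.025 [0.575  0.181  0.0695] F [-2.85  3.78  4.7 ] r 0.0867 ang 62.69 Ftan(resist-) -4.27 Frad 2.05 0.2222005410315064
```

Call:
carry_out(
  steps=[
    [[0.15, -0.08, 0, 0, 0, 0], [0.3, -0.16, 0, 0, 0, 0], [0.44, -0.24, 0, 0, 0, 0]],
  ],
)

```text
time_s: 25.4
tcp_pos: [0.5782, 0.1792, 0.0694]
ee_rot: [[-0.987, -0.002, 0.16], [-0.16, 0.001, -0.987], [0.002, -1.0, -0.001]]
wrist_force: [-6.4, 8.1, 4.7]
gripper_width: 0.22
```

```bash
python3 chk2.py s28.png
```

```text
25.45 [0.5784 0.1791 0.0694] F [-5.93  6.77  5.05] r 0.0867 ang 60.11 Ftan(resist-) -8.52 Frad 2.91 0.2194127001707095
```

Call:
carry_out(
  steps=[
    [[0.05, -0.03, 0, 0, 0, 0], [0.1, -0.06, 0, 0, 0, 0], [0.1, -0.06, 0, 0, 0, 0]],
  ],
)

```text
time_s: 25.82
tcp_pos: [0.5792, 0.1787, 0.0694]
ee_rot: [[-0.987, -0.002, 0.16], [-0.16, 0.001, -0.987], [0.002, -1.0, -0.001]]
wrist_force: [-5.8, 8.6, 5.5]
gripper_width: 0.221
```

```bash
python3 chk2.py s29.png
```

```text
25.875 [0.5792 0.1787 0.0694] F [-5.37  7.49  4.72] r 0.0867 ang 59.49 Ftan(resist-) -8.42 Frad 3.73 0.2217339676504936
```

View pics/s29.png

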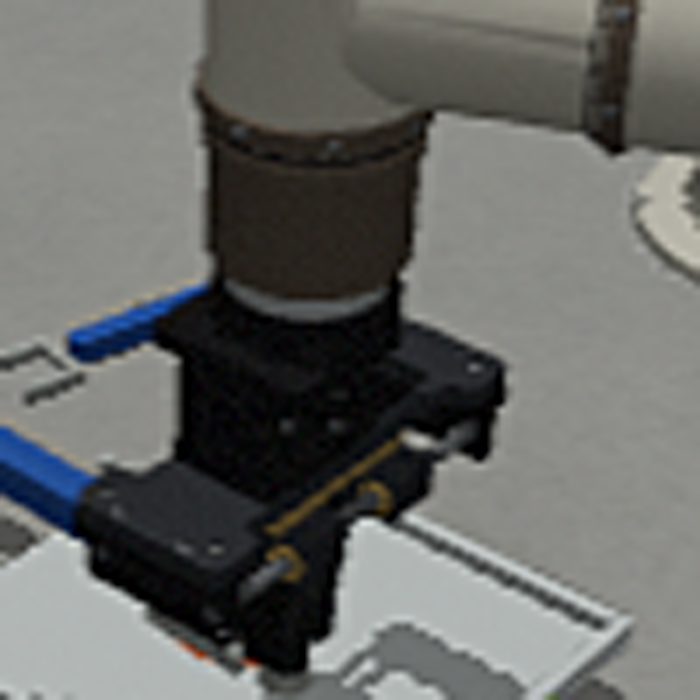

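Call:
carry_out(
  steps=[
    [[0.05, -0.03, 0, 0, 0, 0], [0.1, -0.06, 0, 0, 0, 0], [0.12, -0.07, 0, 0, 0, 0], [0.13, -0.08, 0, 0, 0, 0], [0.14, -0.085, 0, 0, 0, 0], [0.15, -0.09, 0, 0, 0, 0], [0.15, -0.09, 0, 0, 0, 0], [0.15, -0.09, 0, 0, 0, 0], [0.15, -0.09, 0, 0, 0, 0], [0.15, -0.09, 0, 0, 0, 0], [0.15, -0.09, 0, 0, 0, 0], [0.15, -0.09, 0, 0, 0, 0]],
  ],
)

```text
time_s: 27.38
tcp_pos: [0.5807, 0.1778, 0.0694]
ee_rot: [[-0.987, -0.002, 0.16], [-0.16, 0.001, -0.987], [0.002, -1.0, -0.001]]
wrist_force: [-6.6, 6.8, 4.0]
gripper_width: 0.218
```

```bash
python3 chk2.py s30.png; python3 - <<'E'
from h import *
im,K,R,t=cap('top'); save(im,'t30.png',(170,170,310,280),5)
E
```

```text
27.425 [0.5807 0.1778 0.0694] F [-6.31  7.58  4.03] r 0.0867 ang 58.37 Ftan(resist-) -9.35 Frad 3.15 0.2181465495683767
```

View pics/t30.png

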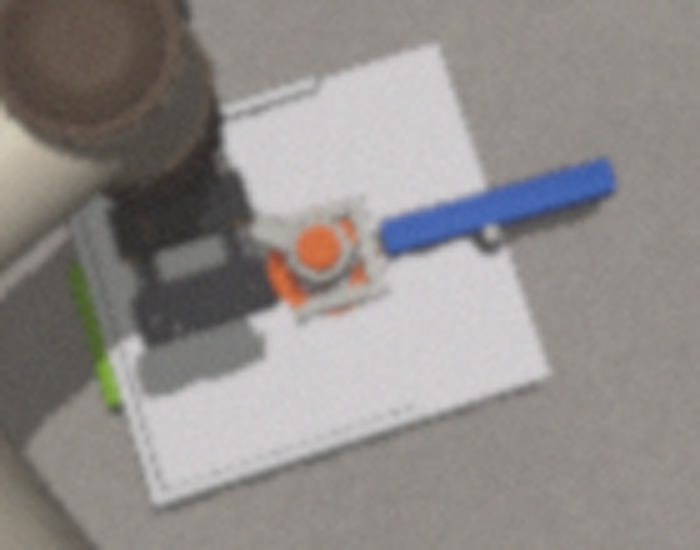

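Call:
carry_out(
  steps=[
    [[0, 0, 0, 0, 0, 0], [0, 0, 0, 0, 0, 0], [0, 0, 0, 0, 0, 0], [0, 0, 0, 0, 0, 0], [0, 0, 2, 0, 0, 0], [0, 0, 4, 0, 0, 0], [0, 0, 7, 0, 0, 0], [0, 0, 11, 0, 0, 0], [0, 2, 15, 0, 0, 0], [0, 6, 16, 0, 0, 0], [0, 11, 16, 0, 0, 0], [0, 16, 16, 0, 0, 0], [0, 18, 16, 0, 0, 0], [0, 18, 16, 0, 0, 0]],
  ],
  fingers=130,
)

```text
time_s: 29.22
tcp_pos: [0.5818, 0.3578, 0.2287]
ee_rot: [[-0.987, -0.001, 0.162], [-0.162, -0.001, -0.987], [0.001, -1.0, 0.001]]
wrist_force: [0.4, -0.6, -0.5]
gripper_width: 0.489
```

```bash
python3 chk2.py x.png; python3 - <<'E'
from ov import *
im,K,R,t=cap('top'); save(im,'t31.png',(170,130,400,290),3.4); 
o=im
im,K,R,t=cap('scene'); save(im,'s31.png',(160,140,400,310),3.3)
E
```

```text
29.275 [0.5819 0.3567 0.2291] F [-0.61  0.21 -0.31] r 0.2569 ang 79.52 Ftan(resist-) -0.64 Frad 0.1 0.48918109026893725
```

View pics/t31.png

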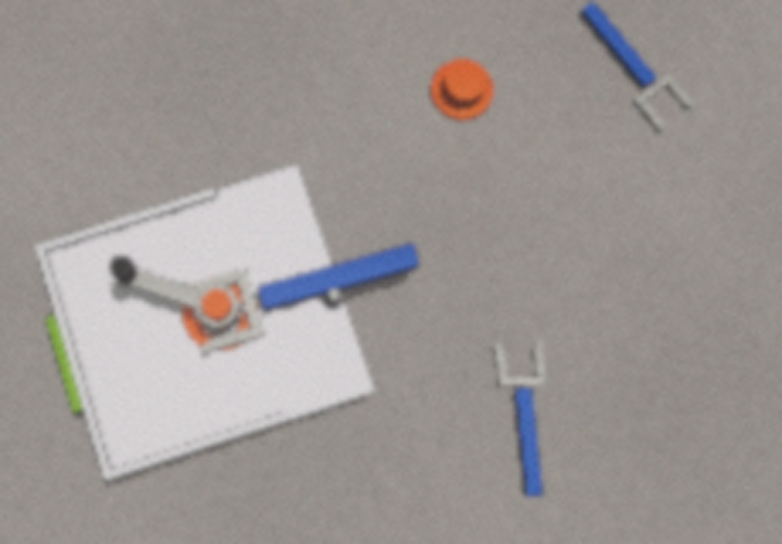

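View pics/s31.png

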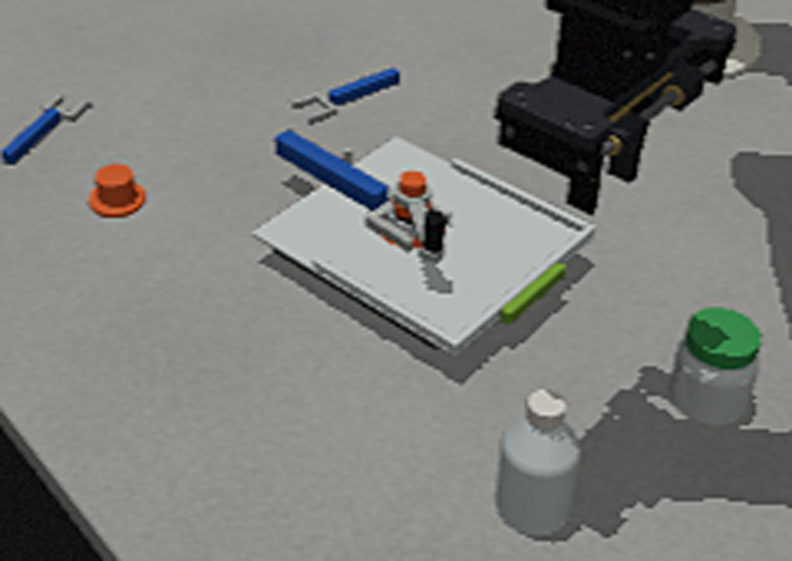

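```bash
python3 - <<'E'
from ov import *
im,K,R,t=cap('top'); cam=(K,R,t)
hsv=cv2.cvtColor(im,cv2.COLOR_RGB2HSV); m=cv2.inRange(hsv,(100,90,30),(130,255,255))
n,l,st,ce=cv2.connectedComponentsWithStats(m); k=np.argmax(st[1:,4])+1
q,f,A,A2=fitbox(box(-.045,.1,-.011,.011,.036,.06),l==k,[.56,-.035,1.73],cam)
c=np.array([.5352,.104]);j=q[:2]+.14*np.array([np.cos(q[2]),np.sin(q[2])])-c;a=1.7324
print(q,np.degrees(q[2]),A,A2,'jaw in jig',1000*(np.cos(a)*j[0]+np.sin(a)*j[1]),1000*(-np.sin(a)*j[0]+np.cos(a)*j[1]))
overlay(im,cam,[*c,a],[*q,.036],7,(190,170,300,250),'o31.png',np.radians(58.4)-a)
E
```

```text
[ 0.55367365 -0.03440358  1.6980853 ] 97.29312087604902 322.6666666666667 412.1111111111111 jaw in jig 0.3449005473057108 -0.7667634248143141
```

View pics/o31.png

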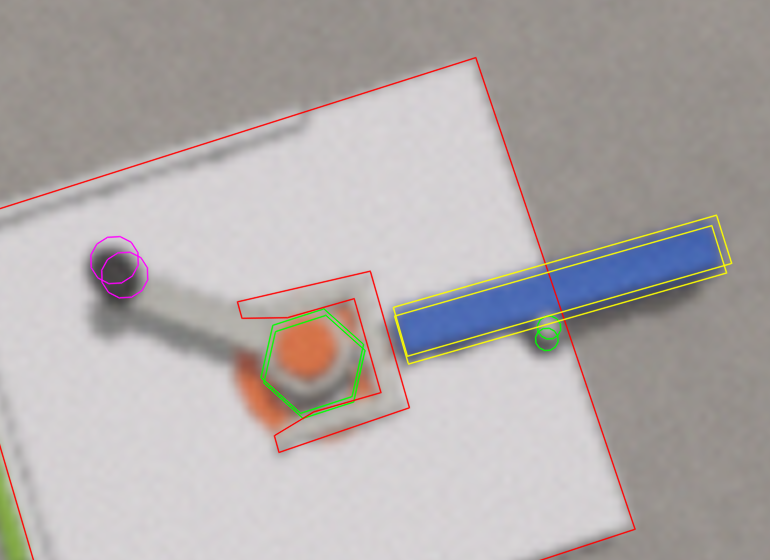

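```bash
python3 - <<'E'
from station import ticket, sense
print(sense()['time_s']); print(ticket.finish_job())
E
```

```text
29.425
the job is handed in; nothing more can be done
None
```

The vent port is locked and the job was handed in at 29.4 s (limit 69 s). The largest spanner is on the silver nut, held by the pin, and the jam nut is tightened to firm.

**Spanner:** I slid it on along the lid until the jaw's closed back touched the nut, backed off slightly and let go. The last top view puts the jaw centre within about 1 mm of the nut's axis. The handle lies against the steel pin, turned about 2° from where I left it.

**Jam nut:** I swung the crank about 1.56 rad clockwise. The tangential force was about 3 to 4 N over the washer, then levelled off at 8.4 to 9.4 N. I advanced about 2 to 3 mm at that firm level, short of the hard end, and held it for about a second. Then I let go and moved the arm clear.

**Disagreements and limits:**
- **Tool height:** my first grasp closed on air above the handle, and the spanner did not move. The pictures showed the fingertips about 31 mm higher than the reported tool height implies, so I corrected for that from then on.
- **Top camera:** it fitted the lid about 1% small. The scene camera and the contacts agreed with my positions to within about 1 to 3 mm.
- **Lower nut:** I could not see its turn directly. I judge it within the spanner's play only because the spanner moved so little.
- **Bystanders:** the spare port, bottle, jar and small spanners looked unmoved in the last pictures. I did not measure them.

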